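# Set a fallen infusion bottle in the bench bottle clamp and lock the jaw

## Robot

A 6-joint arm with a two-finger parallel gripper is mounted at the origin on a cart in front of the work surface, level with it; the furniture and walls round the work are solid. World frame = base frame: x ahead of the robot, y to its left, z up, the work surface at z = 0. Lengths are in mm, angles in rad, forces in N, time in s.
With the tool pointing down it reaches from about 325 to 1000 mm from the base axis. Payload 5.1 kg.
Tool frame: the origin (TCP) lies at the very end of the fingers, on their centre line; the grasp point (between the pads) lies 19 mm behind it (bot.tcp_to_grasp is the distance from the TCP to the grasp point, in mm); z points along the fingers, y is the direction in which the jaws open and shut (so a half turn about z gives the same grasp; the last joint's range is limited). The gripper opens to 85 mm and grips with 20 to 120 N. Pads are 22 mm wide; open, the fingers measure 114 mm over their backs; the gripper's body (76 mm by 85 mm) begins 54 mm behind the grasp point. The pads swing forward as they close: fully open they stand 13 mm farther back than shut.
Start: joints at [-1.426, 0.124, 1.65, -0, 1.367, -0.083], TCP at [146.76, -633.203, 231.322] pointing down, gripper open.
Joint ranges: [-2.61, 2.61], [-1.02, 2.33], [0.03, 2.71], [-1.35, 4.49], [0.32, 2.68], [-2.91, 2.91]. Speed limits (rad/s): [2.57, 2.57, 3.14, 3.14, 3.14, 3.14].

## Interface

Orientations are given as a unit quaternion [w, x, y, z].
In Python, from plant import bot gives the robot as it stands.
- The arm moves only by the shell command python3 -m inch 'ROWS' [OPENING] [FORCE]. ROWS is JSON, a list of rows, each an object of numbers: "x", "y", "z": the shift along the tool's x, y, z in cm; "wx", "wy", "wz": the turn, a rotation vector about the tool's x, y, z in rad. A call has 1 to 12 rows; each row is the pose to reach, as a shift and turn from the pose measured when the call began, along the tool's axes at that moment; what a row does not reach only later rows make up. A row lasts 1/12 s, in which the tool goes at most 41.7 mm and 7.16 degrees, less where a joint would pass 70% of its speed; a pose out of reach is approached as far as the arm can. A call with a gripper value outside its range is refused whole. OPENING is the gripper command: -1 is fully open, 1 is shut, values between are in proportion, set as the call begins (- or left out, the last holds). The fingers move at their own pace and stop on an object; FORCE is the grip in N (left out, the last holds). Time passes only in rows, so rows that repeat a pose let the fingers close. It gives the time, the measured TCP pose, the force and the opening at its end, in the units of the state.
- bot.get_obs(): the state, without advancing time (a new reading comes with each control period).
- bot.get_image(name): name is "side" or "top" or "wrist"; returns the picture (384x512x3 uint8, blue, green, red); there is no depth.
- bot.camera_info(name): a dict with "fx", "fy", "cx", "cy" (pixels), "R" (3x3) and "t" (3): a world point X has camera coordinates R X + t; the wrist camera has in their place "hand_eye" (4x4, takes a point from camera to tool coordinates, whose origin is the TCP and whose axes are the flange's). Camera axes: x right, y down, z forward; pixel columns grow to the right and rows downward; lengths in mm; the calibration is good to about 2 mm. A picture is of the moment at which its call begins: read the wrist's pose just before it. camera_info takes no time and is no camera call.
- bot.sign_off(): hands the job in, once; it reports no verdict.
The state is a dict: "time_s": time; "qpos": joint angles; "joint_vel": joint speeds; "joint_torque": joint torques, N m; "eef_pos": TCP position; "eef_rot": TCP orientation; "wrist_force": force on the tool from outside, world axes, zero at the start; "moment": the same for the moment, N m; "finger_gap": finger opening in mm.
Only numpy, scipy, OpenCV 4.12 (cv2) and the standard library are available. Lean on these libraries where they do the work, as an engineer would, in place of code of your own. Each camera call takes 0.05 s, during which the arm holds its last target.

## Task

The infusion bottle that lies on its side has to be held fast in the bench bottle clamp, so that it can be pierced and drawn from with one hand. Stand it up on the table and let go of it, then set it upright in the clamp, slide the jaw up until the bottle is held snugly against the saddle, and turn the jaw's knob clockwise until it is tight. Do not drop the bottle, and leave the other things on the table where they are.

Things in the scene. Friction and masses are not known exactly. Their poses are not given: they have to be found in the camera images.
- bottle: the infusion bottle lying on its side, the only one: round body 63 mm in diameter, 136 mm tall, then neck and cap 34 mm in diameter up to 180 mm; about 0.25 kg. Origin: centre of its bottom; z axis from bottom to cap (level while it lies, origin 32 mm above the table). Its turn about its own axis does not matter
- clamp: bench bottle clamp, fixed: steel base plate, top 10 mm above the table, from 220 mm in front of the origin to 50 mm behind it, 100 mm wide; white saddle at its far end, sliding jaw facing it. Origin: on the table, under the bottle's axis when the bottle is home in the saddle; z up; x from jaw to saddle, the way the jaw closes
- jaw (a joint): travel of the jaw along its rail in m: 0 fully open, grows as it closes; at 0.045 it touches a bottle that is home in the saddle; end stop 0.055. It slides with about 2 N while the knob is loose and is held fast when the knob is tight
- knob (a joint): the knob's turn in rad, clockwise seen from above: 0 loose, the brake bites from about 0.9, tight from about 1.2, end stop 1.5
- knob_grip (a point): the knob: upright black T-bar 72 mm long, 14 mm thick, 30 mm tall (53 to 83 mm above the table) on the jaw's 40 mm high block, 118 mm in front of jaw_seat. Point on its vertical axis, 72 mm above the table, at the height to grip; x along the bar, which points 0.65 rad counterclockwise of the clamp's x at knob 0. Held here the jaw can be slid too
- jaw_seat (a point): moves with the jaw: the point 10 mm above the table where the bottle's axis is when the jaw's two black pads (a wide V, 20 to 85 mm above the table, faces 31.6 mm from this axis) touch the bottle. The jaw plate behind them is 74 mm wide, 86 mm high
- kidney_dish: bystander: steel kidney dish, 118 x 227 mm, 41 mm high; origin at the centre of its underside
- syringe_10: bystander: syringe 150 mm long, 17 mm high; origin at the centre of its underside, y along it
- gallipot: bystander: two nested steel bowls, 97 mm in diameter, 66 mm high; origin at the centre of the underside
- carton: bystander: flat carton 63 x 122 x 24 mm; origin at the centre of its underside
- saddle_top (a point): the point on the seat axis at the saddle's top, 115 mm above the table, so a bottle in it can be held only by its neck. The saddle is a half octagon, its back 32.5 mm from this axis; its side walls widen from 32.5 mm either side (13 mm behind the axis) to 41 mm either side 14 mm in front of it, where it is open. Axes as the clamp's

How it is judged (in metres and radians):
On the way, in this order (a step that is already met when the one before it is completed fails the run):
1. the bottle stands upright on the table, clear of the clamp, let go (angle between bottle's own z axis and vertical below 0.1 rad and height (world z) of bottle below 0.006 m and horizontal distance between bottle and clamp above 0.07 m and contact force between the fingers and bottle below 0.1 N), for 0.2 s.
2. the bottle stands upright on the clamp's base plate between jaw and saddle (angle between bottle's own z axis and vertical below 0.12 rad and height (world z) of bottle between 0.006 and 0.015 m and horizontal distance between bottle and clamp below 0.035 m), for 0.2 s.
At the end, for the whole second after the job is handed in: the bottle stands upright (within 3.5 degrees) on the clamp's base plate, its axis within 5 mm of the saddle's seat and within 5 mm of the jaw's seat (jaw snug against it), at rest, and the knob is tight (turned past 1.1 rad) (angle between bottle's own z axis and vertical below 0.06 rad and height (world z) of bottle between 0.006 and 0.014 m and horizontal distance between bottle and clamp below 0.005 m and horizontal distance between bottle and jaw_seat below 0.005 m and value of joint knob above 1.1 rad and linear speed of bottle below 0.02 m/s); the robot touches nothing.
It fails at once if the bottle is dropped: clear of its support by more than 30 mm and out of the fingers (height (world z) of bottle above 0.065 m and contact force between bottle and anything else below 0.01 N).
It fails at once if another thing on the table is pushed more than 30 mm (distance of any of kidney_dish, syringe_10, gallipot, carton from where it was at the start of the episode above 0.03 m).
It also fails if it takes over 72 s, if anything falls off the work surface, if the arm or the gripper's body presses on something with over 40 N, if the wrist force passes 120 N, or if a joint passes its speed limit or range.

## Working session

There is one attempt and no reset: what is moved stays moved. The work goes in short steps, Python scripts to look and compute and a shell command to move; the robot and the scene stay as the last step left them, time stands still between calls to the robot, and variables do not carry over. Pictures are saved under pics/ and viewed, and the job is handed in when it is done.

```bash
ls; mkdir -p pics; python3 - <<'E'
from plant import bot
import cv2
o=bot.get_obs();print(o)
for n in ("side","top","wrist"):
    cv2.imwrite(f"pics/{n}0.png",bot.get_image(n)); print(n,bot.camera_info(n))
E
```

```text
pics
{'time_s': 0.0, 'qpos': array([-1.42559908e+00,  1.24524077e-01,  1.65168027e+00,  2.66835284e-05,
        1.36750728e+00, -8.26142184e-02]), 'joint_vel': array([ 0.00016374, -0.0009217 , -0.00033761,  0.00020196, -0.00104176,
        0.00056024]), 'joint_torque': array([ 1.17858715e-03, -4.23612964e+01, -3.65454948e+01, -7.36739071e-05,
        6.78850338e-03,  5.94759442e-07]), 'eef_pos': array([ 146.68038343, -632.60236823,  230.03704232]), 'eef_rot': array([-1.05937507e-03,  9.93519503e-01,  1.13656828e-01, -2.00897092e-05]), 'wrist_force': array([-0.1307909 , -0.25849146,  0.71881549]), 'moment': array([-0.02491373,  0.06802211, -0.00127828]), 'finger_gap': 85.47806723813116}
side {'fx': 380.14764301582295, 'fy': 380.14764301582295, 'cx': 256.7260594299605, 'cy': 188.32791495632358, 'R': array([[-0.95461823, -0.29782272, -0.00237972],
       [-0.1263543 ,  0.41221601, -0.90228186],
       [ 0.269701  , -0.86103402, -0.43114009]]), 't': array([ 559.93806621,  110.29651801, 1114.75169199])}
top {'fx': 443.3001148918609, 'fy': 443.3001148918609, 'cx': 253.3281220497926, 'cy': 186.54288280850412, 'R': array([[ 0.01938568, -0.99977634,  0.00845351],
       [-0.98809039, -0.02044862, -0.15250981],
       [ 0.15264856, -0.00539632, -0.9882658 ]]), 't': array([ 110.51975359,  549.93265377, 1062.8525538 ])}
wrist {'fx': 282.37878790939, 'fy': 282.37878790939, 'cx': 253.7281964524466, 'cy': 185.2706477602725, 'hand_eye': array([[-8.32815998e-04, -9.56447719e-01, -2.91902497e-01,
         7.49470388e+01],
       [ 9.99999114e-01, -1.09955923e-03,  7.49756013e-04,
         6.10600330e-01],
       [-1.03806651e-03, -2.91901614e-01,  9.56447787e-01,
        -1.42606767e+02],
       [ 0.00000000e+00,  0.00000000e+00,  0.00000000e+00,
         1.00000000e+00]])}
```

View pics/side0.png

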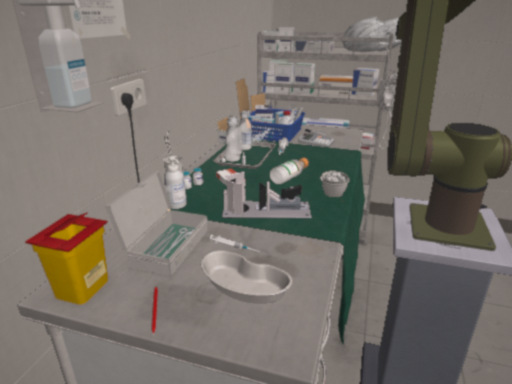

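View pics/top0.png

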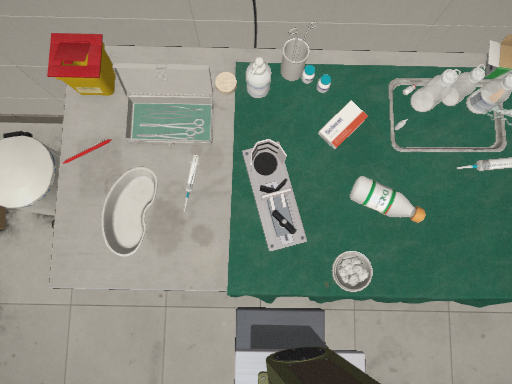

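View pics/wrist0.png

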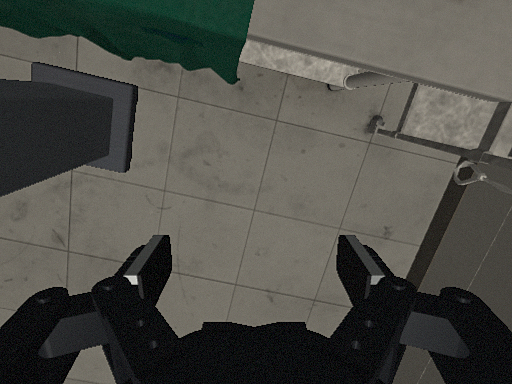

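```bash
cat > h.py <<'E'
from plant import bot
import numpy as np, cv2
from scipy.spatial.transform import Rotation as Rn
def pose():
    o=bot.get_obs(); q=o['eef_rot']; return np.array(o['eef_pos']),Rn.from_quat([q[1],q[2],q[3],q[0]]).as_matrix()
def cam(n,P=None):
    c=bot.camera_info(n)
    K=np.array([[c['fx'],0,c['cx']],[0,c['fy'],c['cy']],[0,0,1]])
    if n=='wrist':
        p,R=P if P else pose(); H=c['hand_eye']
        Rc=R@H[:3,:3]; o=R@H[:3,3]+p
        return K,Rc.T,-Rc.T@o
    return K,np.array(c['R']),np.array(c['t'])
def onz(n,uv,z,P=None):
    K,R,t=cam(n,P); o=-R.T@t; d=R.T@np.linalg.inv(K)@np.array([uv[0],uv[1],1.])
    return o+d*(z-o[2])/d[2]
def px(n,X,P=None):
    K,R,t=cam(n,P); v=K@(R@np.asarray(X,float)+t); return v[:2]/v[2]
E
python3 - <<'E'
import cv2
im=cv2.imread('pics/top0.png')
cv2.imwrite('pics/c1.png',cv2.resize(im[130:260,230:360],None,fx=4.6,fy=4.6,interpolation=cv2.INTER_CUBIC))
cv2.imwrite('pics/c2.png',cv2.resize(im[160:240,330:440],None,fx=7,fy=7,interpolation=cv2.INTER_CUBIC))
im=cv2.imread('pics/side0.png')
cv2.imwrite('pics/c3.png',cv2.resize(im[140:230,200:340],None,fx=5.7,fy=5.7,interpolation=cv2.INTER_CUBIC))
E
```

```text
(no output)
```

View pics/c1.png

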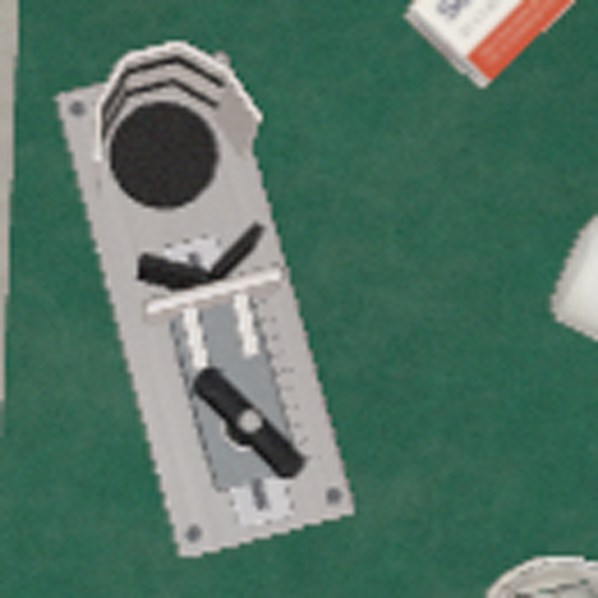

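View pics/c2.png

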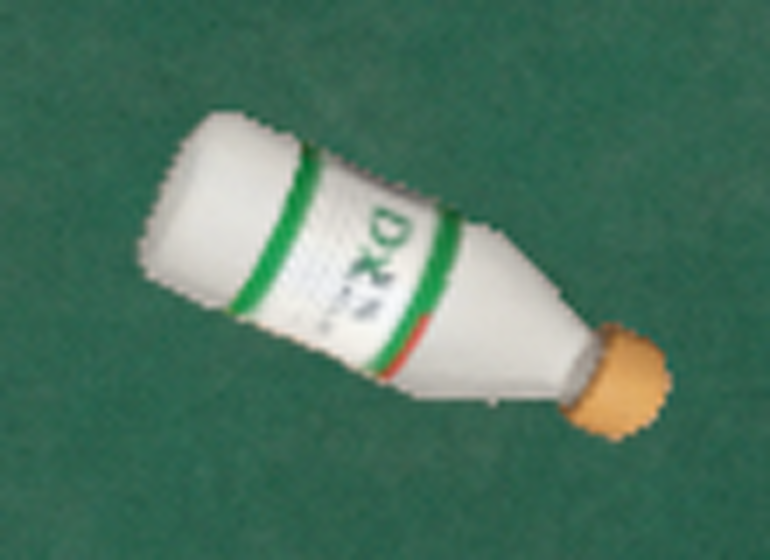

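View pics/c3.png

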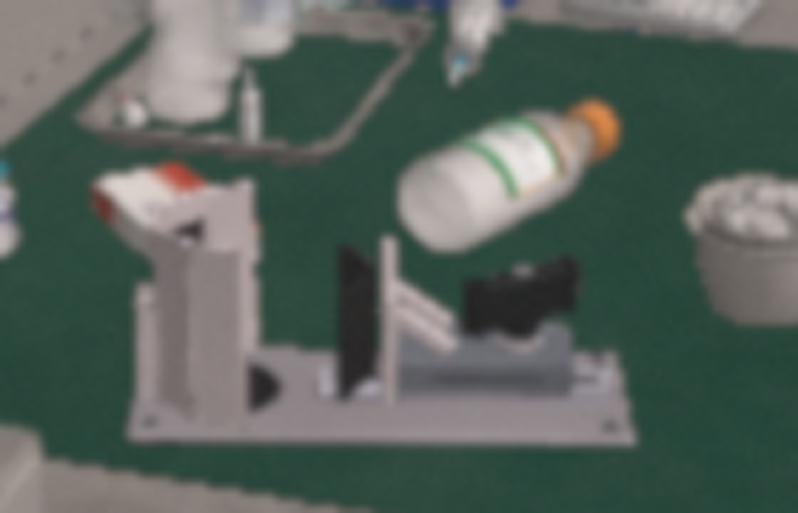

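```bash
python3 - <<'E'
from h import *
im=cv2.imread('pics/top0.png')
c1=lambda u,v:(u/4.6+230-.4,v/4.6+130-.4)
c2=lambda u,v:(u/7+330-.43,v/7+160-.43)
C=[onz('top',c1(*p),10)[:2] for p in((57,93),(182,556),(353,512),(222,52))]
print(np.round(C,1))
fl,nl,nr,fr=C
d=(fl-nl)/np.linalg.norm(fl-nl); d2=(fr-nr)/np.linalg.norm(fr-nr)
w=(nl-nr)/np.linalg.norm(nl-nr)
print('len',np.linalg.norm(fl-nl),np.linalg.norm(nl-nr),np.arctan2(d[1],d[0]),np.arctan2(d2[1],d2[0]),np.arctan2(w[1],w[0])-np.pi/2)
mid=(nl+nr)/2
print('origin',mid+220*d, )
print('disc',onz('top',c1(163,155),11), 'knob top',onz('top',c1(249,420),83))
print('bar ends',onz('top',c1(205,375),83),onz('top',c1(293,470),83))
# bottle mask: not green
hsv=cv2.cvtColor(im,cv2.COLOR_BGR2HSV)
roi=hsv[160:240,335:440]
org=((roi[...,0]>8)&(roi[...,0]<25)&(roi[...,1]>90)).astype(np.uint8)
m=((roi[...,1]<70)&(roi[...,2]>110)).astype(np.uint8)|org
ys,xs=np.nonzero(org);print('cap px',xs.mean()+335,ys.mean()+160,onz('top',(xs.mean()+335,ys.mean()+160),32))
print('bottom',onz('top',c2(178,185),32),onz('top',c2(650,385),32))
print('body edges',[onz('top',c2(*p),32) for p in((320,148),(232,312),(460,210),(383,375))])
for u in((352,271.),): print('gallipot',onz('top',u,66))
E
```

```text
[[648.4 152.6]
 [391.1  78.5]
 [416.7 -14.9]
 [674.2  59.7]]
len 267.78424002447923 96.78799920435407 0.2806787558002767 0.2820155752442238 0.2684407190956506
origin [615.29441189  92.74853834]
disc [613.73128923  92.28938484  11.        ] knob top [460.32007098  48.08768232  83.        ]
bar ends [483.12543635  71.05126762  83.        ] [435.10073745  25.25549889  83.        ]
cap px 417.00625 214.425 [ 487.11989496 -288.61786635   32.        ]
bottom [ 555.79533069 -134.60138924   32.        ] [ 487.03033583 -302.1840471    32.        ]
body edges [array([ 570.37159776, -186.12429595,   32.        ]), array([ 510.19868963, -153.23125505,   32.        ]), array([ 548.79325496, -236.08378799,   32.        ]), array([ 488.68306787, -206.786073  ,   32.        ])]
gallipot [ 346.11287551 -116.19483397   66.        ]
```

```bash
cat >> h.py <<'E'
T=np.array([.383,.924,0]);RAD=np.array([.924,-.383,0])
def Rdown(yaw_y,tilt=0):
    # tool y along world yaw, z down, then turned about tool y
    y=np.array([np.cos(yaw_y),np.sin(yaw_y),0]);z=np.array([0,0,-1.]);x=np.cross(y,z)
    return np.column_stack([x,y,z])@Rn.from_rotvec([0,tilt,0]).as_matrix()
def delta(p,R):
    p0,R0=pose(); s=R0.T@(np.asarray(p)-p0)/10; w=Rn.from_matrix(R0.T@R).as_rotvec()
    print('x %.2f y %.2f z %.2f  wx %.3f wy %.3f wz %.3f'%(*s,*w),'rows',np.linalg.norm(s)/4.17,np.degrees(np.linalg.norm(w))/7.16)
def st():
    o=bot.get_obs();print(round(o['time_s'],2),np.round(o['eef_pos'],1),np.round(o['qpos'],2),np.round(o['wrist_force'],1),round(o['finger_gap'],1))
E
python3 - <<'E'
from h import *
delta([531,-192,190],Rdown(-.393))
E
```

```text
x 47.39 y -34.25 z 4.09  wx -0.001 wy -0.001 wz -0.950 rows 14.056270491165073 7.602129595541216
```

```bash
python3 -m inch '[{"x":4,"y":-2.9,"z":0.3,"wz":-0.09},{"x":8,"y":-5.8,"z":0.7,"wz":-0.17},{"x":12,"y":-8.6,"z":1,"wz":-0.25},{"x":15,"y":-11,"z":1.3,"wz":-0.33},{"x":18,"y":-13,"z":1.6,"wz":-0.41},{"x":21,"y":-15.2,"z":1.8,"wz":-0.49},{"x":24,"y":-17.4,"z":2.1,"wz":-0.57},{"x":27,"y":-19.5,"z":2.3,"wz":-0.65},{"x":30,"y":-21.7,"z":2.6,"wz":-0.73},{"x":33,"y":-23.8,"z":2.8,"wz":-0.81},{"x":36,"y":-26,"z":3.1,"wz":-0.88},{"x":39,"y":-28.2,"z":3.4,"wz":-0.95}]' -1 40
python3 -c "
from h import *
st();delta([531,-192,190],Rdown(-.393))"
```

```text
0.15 [ 146.7 -632.7  230.3] [-1.43  0.12  1.65  0.    1.37 -0.08] [-0.7 -0.3  0.1] 85.6
x 47.39 y -34.25 z 4.09  wx -0.001 wy -0.001 wz -0.950 rows 14.056270491165073 7.602129595541216$[0]: bad value
```

```bash
python3 -m inch '[{"x":3.0,"y":-2.2,"z":0.3,"wx":0.0,"wy":0.0,"wz":-0.08}]' -1 40; python3 -m inch --help | head -30
```

```text
time_s: 0.23
eef_pos: [168.2, -607.4, 227.4]
eef_rot: [0.0, 0.988, 0.152, -0.001]
wrist_force: [0.7, 0.3, -0.2]
finger_gap: 85.5invalid input: not JSON, or not a number
```

```bash
python3 -m inch '[{"x":3.0,"y":-2.2,"z":0.3,"wz":-0.08}]'; python3 -m inch '[{"x":3.0}]' -0.99 
```

```text
$[0]: bad value
$[0]: bad value
```

```bash
python3 -c "
from h import *
st();delta([531,-192,190],Rdown(-.393))"
```

```text
0.23 [ 168.2 -607.4  227.4] [-1.38  0.08  1.7  -0.    1.36 -0.12] [ 0.7  0.3 -0.2] 85.5
x 47.07 y -28.75 z 3.64  wx -0.000 wy 0.002 wz -0.873 rows 13.25591494071673 6.988342931391557
```

```bash
python3 -m inch '[{"x":12,"y":-7.2,"z":1,"wx":0,"wy":0,"wz":-0.25},{"x":24,"y":-14.4,"z":2,"wx":0,"wy":0,"wz":-0.5},{"x":36,"y":-22,"z":3,"wx":0,"wy":0,"wz":-0.7},{"x":47,"y":-28.7,"z":3.6,"wx":0,"wy":0,"wz":-0.87},{"x":47,"y":-28.7,"z":3.6,"wx":0,"wy":0,"wz":-0.87},{"x":47,"y":-28.7,"z":3.6,"wx":0,"wy":0,"wz":-0.87},{"x":47,"y":-28.7,"z":3.6,"wx":0,"wy":0,"wz":-0.87},{"x":47,"y":-28.7,"z":3.6,"wx":0,"wy":0,"wz":-0.87},{"x":47,"y":-28.7,"z":3.6,"wx":0,"wy":0,"wz":-0.87},{"x":47,"y":-28.7,"z":3.6,"wx":0,"wy":0,"wz":-0.87},{"x":47,"y":-28.7,"z":3.6,"wx":0,"wy":0,"wz":-0.87},{"x":47,"y":-28.7,"z":3.6,"wx":0,"wy":0,"wz":-0.87}]'
python3 -c "
from h import *
st();delta([531,-192,190],Rdown(-.393))
P=pose();print(P);im=bot.get_image('wrist');cv2.imwrite('pics/w1.png',im)"
```

```text
time_s: 1.23
eef_pos: [499.9, -226.8, 193.3]
eef_rot: [-0.0, 0.832, 0.554, -0.001]
wrist_force: [0.3, 0.0, -1.0]
finger_gap: 85.2
1.23 [ 499.9 -226.8  193.3] [-0.52 -0.07  1.91 -0.    1.3  -0.13] [ 0.3  0.  -1. ] 85.2
x 4.41 y 1.52 z 0.32  wx -0.001 wy 0.002 wz -0.003 rows 1.122227917132912 0.030468804026250736
(array([ 499.92902318, -226.83504507,  193.32629996]), array([[ 3.85979226e-01,  9.22505924e-01, -1.69052869e-03],
       [ 9.22506173e-01, -3.85981110e-01, -9.71319301e-04],
       [-1.54855995e-03, -1.18461408e-03, -9.99998099e-01]]))
```

View pics/w1.png

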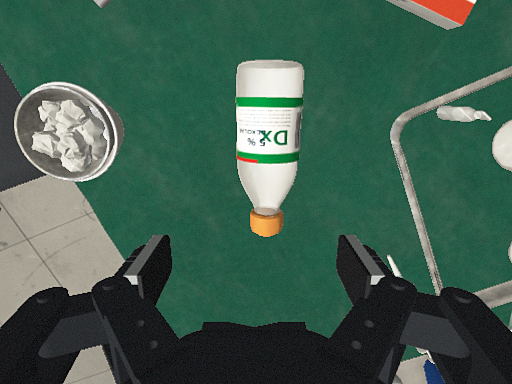

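```bash
python3 - <<'E'
from h import *
P=(np.array([499.93,-226.83,193.33]),Rdown(-.394))
P=(P[0],np.array([[ 3.85979226e-01,9.22505924e-01,-1.69052869e-03],[ 9.22506173e-01,-3.85981110e-01,-9.71319301e-04],[-1.54855995e-03,-1.18461408e-03,-9.99998099e-01]]))
a=onz('wrist',(269.7,98),32,P);b=onz('wrist',(268.5,158),32,P);c=onz('wrist',(266.5,225),32,P)
d=onz('wrist',(270,61),32,P)
for v in(d,a,b,c):print(np.round(v,1), np.round((v-P[0])@P[1],1))
print('w',np.linalg.norm(onz('wrist',(236.5,98),32,P)-onz('wrist',(303,98),32,P)))
u=b-a;print(np.arctan2(-u[1],-u[0]))
# end cap edge
e=onz('wrist',(266,237),32,P);print(e,np.linalg.norm(e-d))
E
```

```text
[ 557.9 -132.    32. ] [110.1  17.1 161.1]
[ 544.6 -164.5   32. ] [ 75.   17.4 161.2]
[ 520.2 -222.2   32. ] [ 12.4  17.  161.3]
[ 488.1 -295.6   32. ] [-67.7  15.9 161.4]
w 68.35442248127559
1.169398319031294
[ 481.73229036 -309.87821513   32.        ] 193.47994777625314
```

```bash
python3 - <<'E'
from h import *
delta([516,-231.5,110],Rdown(-.393,.436))
E
```

```text
x -0.47 y 1.55 z 8.27  wx -0.001 wy 0.432 wz 0.001 rows 2.0209623614644685 3.4597973133316193
```

```bash
python3 -m inch '[{"x":-0.5,"y":1.55,"z":2,"wx":0,"wy":0.1,"wz":0},{"x":-0.5,"y":1.55,"z":4,"wx":0,"wy":0.2,"wz":0},{"x":-0.5,"y":1.55,"z":6,"wx":0,"wy":0.3,"wz":0},{"x":-0.5,"y":1.55,"z":8.3,"wx":0,"wy":0.4,"wz":0},{"x":-0.5,"y":1.55,"z":8.3,"wx":0,"wy":0.435,"wz":0},{"x":-0.5,"y":1.55,"z":8.3,"wx":0,"wy":0.435,"wz":0}]'
python3 -c "
from h import *
st();delta([532,-192.5,15],Rdown(-.393,.436))
cv2.imwrite('pics/w2.png',bot.get_image('wrist'))"
```

```text
time_s: 1.78
eef_pos: [513.7, -231.9, 106.3]
eef_rot: [-0.124, 0.812, 0.541, 0.18]
wrist_force: [-0.3, 0.4, -0.0]
finger_gap: 85.5
1.78 [ 513.7 -231.9  106.3] [-0.72  0.12  1.93  0.43  1.28 -0.49] [-0.3  0.4 -0. ] 85.5
x 0.03 y 0.24 z 10.11  wx -0.006 wy -0.005 wz -0.004 rows 2.424005767681256 0.06852890542537614
```

View pics/w2.png

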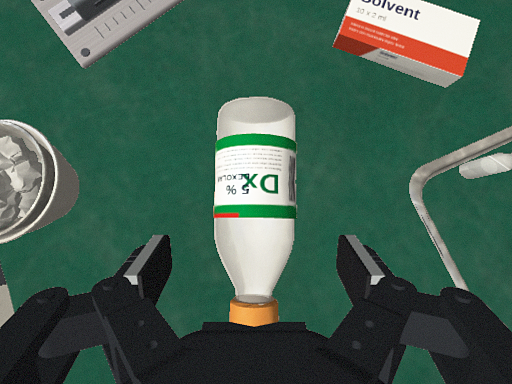

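```bash
python3 -m inch '[{"x":0,"y":0.1,"z":3,"wx":0,"wy":0,"wz":0},{"x":0,"y":0.1,"z":6,"wx":0,"wy":0,"wz":0},{"x":0,"y":0.1,"z":8.5,"wx":0,"wy":0,"wz":0},{"x":0,"y":0.1,"z":10.1,"wx":0,"wy":0,"wz":0},{"x":0,"y":0.1,"z":10.1,"wx":0,"wy":0,"wz":0},{"x":0,"y":0.1,"z":10.1,"wx":0,"wy":0,"wz":0}]'
python3 -c "
from h import *
st()
cv2.imwrite('pics/w3.png',bot.get_image('wrist'))"
```

```text
time_s: 2.33
eef_pos: [532.5, -192.2, 17.4]
eef_rot: [-0.122, 0.811, 0.543, 0.18]
wrist_force: [0.0, 0.7, 0.4]
finger_gap: 85.5
2.33 [ 532.5 -192.2   17.4] [-0.65  0.23  1.98  0.48  1.11 -0.51] [0.  0.7 0.4] 85.5
```

View pics/w3.png

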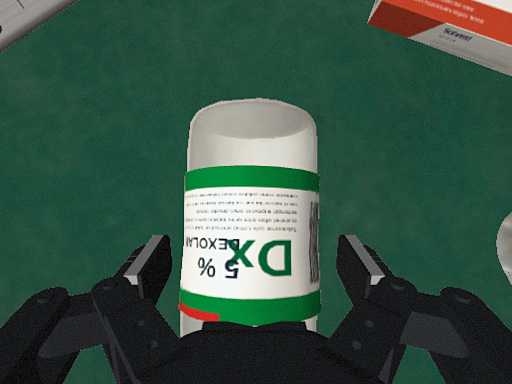

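Bottle is centred between the fingers (columns 180–322, pads at 150 and 350). Close.

```bash
python3 -m inch '[{"x":0,"y":0,"z":0.1,"wx":0,"wy":0,"wz":0},{"x":0,"y":0,"z":0.1,"wx":0,"wy":0,"wz":0},{"x":0,"y":0,"z":0.1,"wx":0,"wy":0,"wz":0},{"x":0,"y":0,"z":0.1,"wx":0,"wy":0,"wz":0},{"x":0,"y":0,"z":0.1,"wx":0,"wy":0,"wz":0},{"x":0,"y":0,"z":0.1,"wx":0,"wy":0,"wz":0},{"x":0,"y":0,"z":0.1,"wx":0,"wy":0,"wz":0},{"x":0,"y":0,"z":0.1,"wx":0,"wy":0,"wz":0}]' 1 50
python3 -c "
from h import *
st()
# lift: 40 mm up in world
p,R=pose();delta(p+[0,0,90],R)"
```

```text
time_s: 3.05
eef_pos: [534.9, -194.2, 20.1]
eef_rot: [-0.119, 0.811, 0.543, 0.181]
wrist_force: [-0.4, -0.6, 6.5]
finger_gap: 61.8
3.05 [ 534.9 -194.2   20.1] [-0.65  0.23  1.97  0.48  1.11 -0.51] [-0.4 -0.6  6.5] 61.8
x 3.81 y 0.03 z -8.15  wx 0.000 wy 0.000 wz 0.000 rows 2.158273381294964 0.0
```

```bash
python3 -m inch '[{"x":0.8,"y":0,"z":-1.7,"wx":0,"wy":0,"wz":0},{"x":1.6,"y":0,"z":-3.4,"wx":0,"wy":0,"wz":0},{"x":2.4,"y":0,"z":-5.1,"wx":0,"wy":0,"wz":0},{"x":3.2,"y":0,"z":-6.8,"wx":0,"wy":0,"wz":0},{"x":3.2,"y":0,"z":-6.8,"wx":0,"wy":0,"wz":0}]'
python3 -m inch '[{"x":-0.2,"y":0,"z":0,"wx":0,"wy":-0.1,"wz":0},{"x":-0.4,"y":0,"z":0,"wx":0,"wy":-0.2,"wz":0},{"x":-0.6,"y":0,"z":-0.1,"wx":0,"wy":-0.3,"wz":0},{"x":-0.7,"y":0,"z":-0.1,"wx":0,"wy":-0.4,"wz":0},{"x":-0.9,"y":0,"z":-0.2,"wx":0,"wy":-0.5,"wz":0},{"x":-1.1,"y":0,"z":-0.3,"wx":0,"wy":-0.6,"wz":0},{"x":-1.2,"y":0,"z":-0.4,"wx":0,"wy":-0.7,"wz":0},{"x":-1.4,"y":0,"z":-0.6,"wx":0,"wy":-0.8,"wz":0},{"x":-1.4,"y":0,"z":-0.6,"wx":0,"wy":-0.8,"wz":0}]'
python3 -c "
from h import *
st()
p,R=pose();print(R[:,2]);
cv2.imwrite('pics/s4.png',bot.get_image('side')[120:260,200:400])"
```

```text
time_s: 3.47
eef_pos: [536.8, -195.8, 99.5]
eef_rot: [-0.115, 0.811, 0.543, 0.183]
wrist_force: [0.5, -0.8, -2.5]
finger_gap: 61.4
time_s: 4.22
eef_pos: [530.5, -207.3, 96.3]
eef_rot: [0.104, 0.817, 0.547, -0.149]
wrist_force: [-0.8, 0.5, -3.7]
finger_gap: 61.5
4.22 [ 530.5 -207.3   96.3] [-0.29  0.11  1.94 -0.4   1.15  0.27] [-0.8  0.5 -3.7] 61.5
[-0.12969728 -0.33288322 -0.93400609]
```

View pics/s4.png

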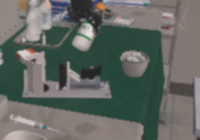

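```bash
python3 -c "
from h import *
p,R=pose(); g=p-19*R[:,2]; R2=Rdown(-.393,-1.134); print(g); delta([*(g+19*R2[:,2])[:2],(g+19*R2[:,2])[2]],R2)"
```

```text
[ 532.88501219 -201.58479468  114.43644806]
x -1.32 y -0.01 z -0.54  wx 0.007 wy -0.772 wz -0.003 rows 0.3429480012643205 6.1752406704903
```

```bash
python3 -m inch '[{"x":-0.2,"y":0,"z":0,"wx":0,"wy":-0.1,"wz":0},{"x":-0.4,"y":0,"z":0,"wx":0,"wy":-0.2,"wz":0},{"x":-0.6,"y":0,"z":-0.1,"wx":0,"wy":-0.3,"wz":0},{"x":-0.7,"y":0,"z":-0.1,"wx":0,"wy":-0.4,"wz":0},{"x":-0.9,"y":0,"z":-0.2,"wx":0,"wy":-0.5,"wz":0},{"x":-1.1,"y":0,"z":-0.3,"wx":0,"wy":-0.6,"wz":0},{"x":-1.2,"y":0,"z":-0.4,"wx":0,"wy":-0.7,"wz":0},{"x":-1.3,"y":0,"z":-0.5,"wx":0,"wy":-0.77,"wz":0},{"x":-1.3,"y":0,"z":-0.5,"wx":0,"wy":-0.77,"wz":0},{"x":-1.3,"y":0,"z":-0.5,"wx":0,"wy":-0.77,"wz":0},{"x":-1.3,"y":0,"z":-0.5,"wx":0,"wy":-0.77,"wz":0}]'
python3 -c "
from h import *
st()
p,R=pose();R2=Rdown(-.393,-1.134); delta(p,R2);print('g',p-19*R[:,2])
im=bot.get_image('side')[80:230,230:380];cv2.imwrite('pics/s5.png',cv2.resize(im,None,fx=4,fy=4,interpolation=2))
cv2.imwrite('pics/w5.png',bot.get_image('wrist'))"
```

```text
time_s: 5.18
eef_pos: [526.4, -218.1, 105.9]
eef_rot: [0.3, 0.703, 0.468, -0.443]
wrist_force: [0.1, 0.1, -3.0]
finger_gap: 61.7
5.18 [ 526.4 -218.1  105.9] [-0.07  0.38  1.87 -1.03  1.52  0.75] [ 0.1  0.1 -3. ] 61.7
x 0.00 y 0.00 z 0.00  wx 0.004 wy -0.005 wz -0.006 rows 0.0 0.0688547542585987
g [ 532.87139215 -202.24291427  114.07005682]
```

View pics/s5.png

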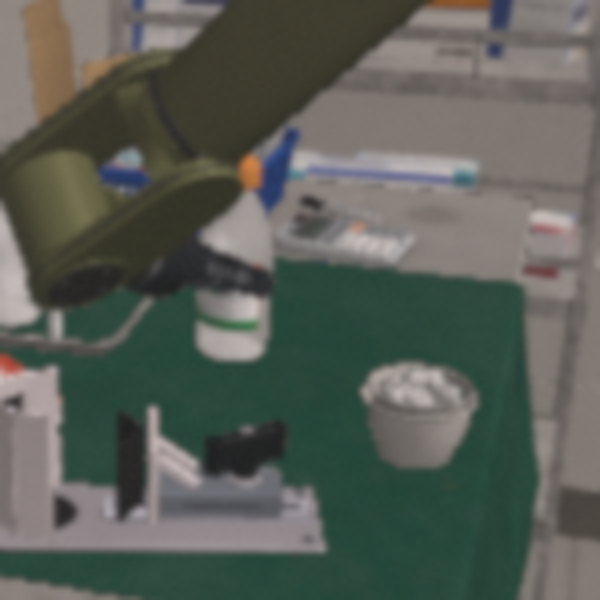

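View pics/w5.png

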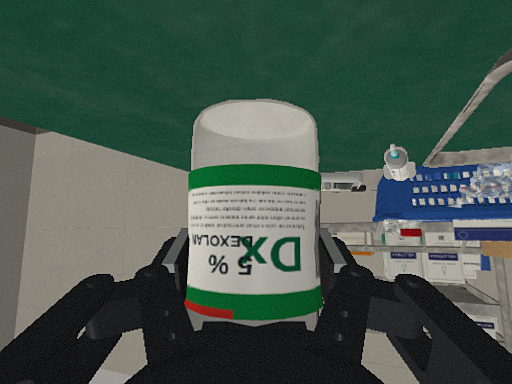

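```bash
python3 -c "
from h import *
for h in (60,65,70,75):
  z0=114-h
  b=px('side',[532.9,-202.2,z0]);t=px('side',[532.9,-202.2,z0+180]);f=px('side',[532.9-.27*31*1,-202.2+.86*31,z0]);
  print(h,[(np.round((v-[230,80])*4,0)) for v in (b,f,t)])"
```

```text
60 [array([227., 337.]), array([229., 349.]), array([234., 146.])]
65 [array([227., 342.]), array([229., 354.]), array([233., 152.])]
70 [array([227., 347.]), array([229., 359.]), array([233., 157.])]
75 [array([226., 352.]), array([229., 364.]), array([233., 163.])]
```

```bash
python3 -c "
from h import *
p,R=pose();delta(p-[0,0,40],R)"
```

```text
x 3.62 y -0.03 z 1.71  wx 0.000 wy 0.000 wz 0.000 rows 0.9592326139088732 0.0
```

```bash
python3 -m inch '[{"x":0.9,"y":0,"z":0.42,"wx":0,"wy":0,"wz":0},{"x":1.8,"y":0,"z":0.85,"wx":0,"wy":0,"wz":0},{"x":2.7,"y":0,"z":1.27,"wx":0,"wy":0,"wz":0},{"x":3.4,"y":0,"z":1.6,"wx":0,"wy":0,"wz":0},{"x":3.4,"y":0,"z":1.6,"wx":0,"wy":0,"wz":0},{"x":3.4,"y":0,"z":1.6,"wx":0,"wy":0,"wz":0}]'
python3 -c "
from h import *
st()
im=bot.get_image('side')[80:230,230:380];cv2.imwrite('pics/s6.png',cv2.resize(im,None,fx=4,fy=4,interpolation=2))"
```

```text
time_s: 5.78
eef_pos: [526.3, -218.2, 68.1]
eef_rot: [0.3, 0.703, 0.468, -0.444]
wrist_force: [0.1, -0.5, -2.6]
finger_gap: 61.7
5.78 [ 526.3 -218.2   68.1] [-0.07  0.45  1.87 -1.04  1.49  0.8 ] [ 0.1 -0.5 -2.6] 61.7
```

View pics/s6.png

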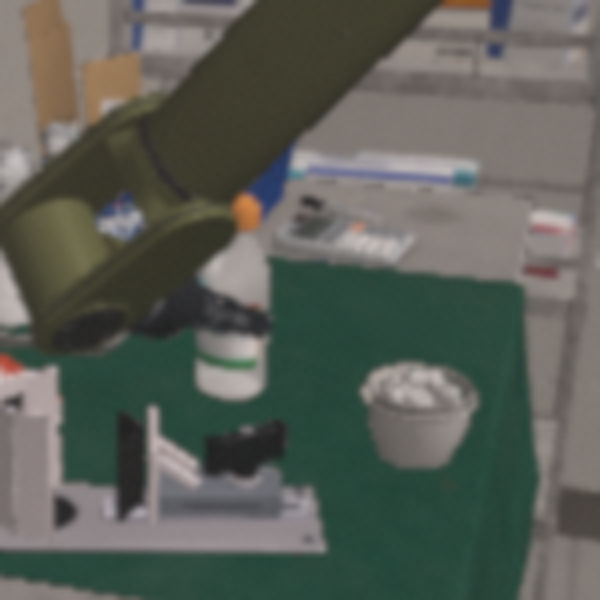

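```bash
python3 -m inch '[{"x":0.18,"y":0,"z":0.085,"wx":0,"wy":0,"wz":0},{"x":0.36,"y":0,"z":0.17,"wx":0,"wy":0,"wz":0},{"x":0.45,"y":0,"z":0.21,"wx":0,"wy":0,"wz":0},{"x":0.45,"y":0,"z":0.21,"wx":0,"wy":0,"wz":0}]'
python3 -m inch '[{"x":0.09,"y":0,"z":0.04,"wx":0,"wy":0,"wz":0},{"x":0.18,"y":0,"z":0.085,"wx":0,"wy":0,"wz":0},{"x":0.18,"y":0,"z":0.085,"wx":0,"wy":0,"wz":0}]'
```

```text
time_s: 6.17
eef_pos: [527.4, -218.3, 65.6]
eef_rot: [0.301, 0.703, 0.467, -0.444]
wrist_force: [-0.8, 1.7, 3.4]
finger_gap: 61.7
time_s: 6.42
eef_pos: [527.5, -218.4, 65.6]
eef_rot: [0.302, 0.703, 0.466, -0.445]
wrist_force: [-3.1, 3.6, 8.0]
finger_gap: 61.3
```

```bash
python3 -m inch '[{"x":0,"y":0,"z":0,"wx":0,"wy":0,"wz":0},{"x":0,"y":0,"z":0,"wx":0,"wy":0,"wz":0},{"x":0,"y":0,"z":0,"wx":0,"wy":0,"wz":0},{"x":0,"y":0,"z":0,"wx":0,"wy":0,"wz":0},{"x":0,"y":0,"z":0,"wx":0,"wy":0,"wz":0},{"x":0,"y":0,"z":0,"wx":0,"wy":0,"wz":0}]' -1 50
python3 -c "
from h import *
st()
cv2.imwrite('pics/w7.png',bot.get_image('wrist'))"
```

```text
time_s: 6.92
eef_pos: [527.4, -218.4, 65.4]
eef_rot: [0.302, 0.703, 0.466, -0.445]
wrist_force: [-1.1, 0.5, 0.3]
finger_gap: 85.5
6.92 [ 527.4 -218.4   65.4] [-0.07  0.46  1.86 -1.04  1.5   0.81] [-1.1  0.5  0.3] 85.5
```

View pics/w7.png

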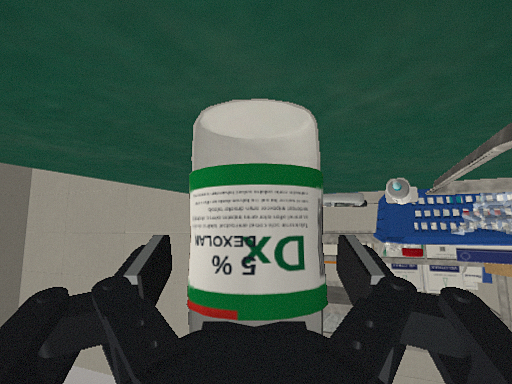

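```bash
python3 -m inch '[{"x":0,"y":0,"z":-2,"wx":0,"wy":0,"wz":0},{"x":0,"y":0,"z":-4,"wx":0,"wy":0,"wz":0},{"x":0,"y":0,"z":-7,"wx":0,"wy":0,"wz":0},{"x":0,"y":0,"z":-10,"wx":0,"wy":0,"wz":0},{"x":-2,"y":0,"z":-13,"wx":0,"wy":0,"wz":0},{"x":-5,"y":0,"z":-15,"wx":0,"wy":0,"wz":0},{"x":-8,"y":0,"z":-16,"wx":0,"wy":0,"wz":0},{"x":-10,"y":0,"z":-16,"wx":0,"wy":0,"wz":0}]'
python3 -c "
from h import *
st()
im=bot.get_image('side')[80:230,230:380];cv2.imwrite('pics/s8.png',cv2.resize(im,None,fx=4,fy=4,interpolation=2))
im=bot.get_image('top');cv2.imwrite('pics/t8.png',im)"
```

```text
time_s: 7.63
eef_pos: [567.4, -121.7, 227.7]
eef_rot: [0.304, 0.703, 0.466, -0.443]
wrist_force: [1.3, 0.7, 0.3]
finger_gap: 85.6
7.63 [ 567.4 -121.7  227.7] [ 0.08  0.31  1.72 -0.96  1.75  0.64] [1.3 0.7 0.3] 85.6
```

View pics/s8.png

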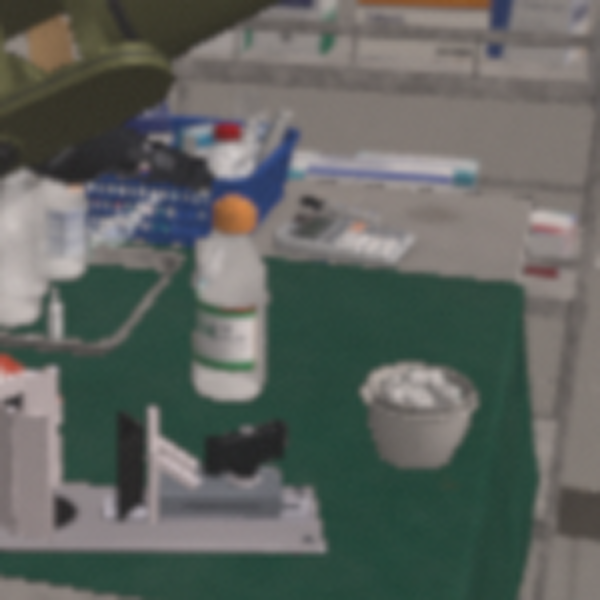

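View pics/t8.png

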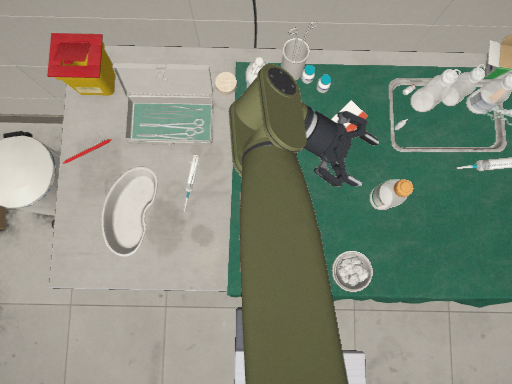

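```bash
python3 - <<'E'
from h import *
t=cv2.imread('pics/t8.png');hsv=cv2.cvtColor(t,cv2.COLOR_BGR2HSV)
m=(hsv[...,0]>8)&(hsv[...,0]<25)&(hsv[...,1]>110)&(hsv[...,2]>90); m[:170]=0;m[210:]=0;m[:,:385]=0;m[:,420:]=0
ys,xs=np.nonzero(m);u=(xs.mean(),ys.mean());print(u,xs.min(),xs.max(),ys.min(),ys.max())
for z in(165,175,180):print(z,onz('top',u,z))
K,R,tt=cam('side');us=(289,133.75)
P1=cam('top');P2=cam('side')
X=cv2.triangulatePoints(P1[0]@np.c_[P1[1],P1[2]],P2[0]@np.c_[P2[1],P2[2]],np.array(u,float).reshape(2,1),np.array(us,float).reshape(2,1));print((X[:3]/X[3]).T)
# base: side
print('base side front', onz('side',(230+230/4,80+400/4),0))
E
```

```text
(np.float64(403.1401515151515), np.float64(187.75)) 394 412 179 196
165 [ 532.72755698 -209.75052426  165.        ]
175 [ 531.13995857 -206.26791959  175.        ]
180 [ 530.34615937 -204.52661726  180.        ]
[[ 531.04254783 -208.13622755  169.98499081]]
base side front [ 523.58060522 -182.16266684    0.        ]
```

```bash
python3 -c "
from h import *
delta([505,-250,280],Rdown(-.393))"
```

```text
x -10.70 y -0.78 z 10.57  wx 0.015 wy 1.133 wz -0.010 rows 3.6112262049172563 9.066596981104878
```

```bash
python3 -c "
from h import *
delta([531.5,-206.5,255],Rdown(-.393))"
```

```text
x -6.29 y -0.04 z 7.08  wx 0.015 wy 1.133 wz -0.010 rows 2.270151683071622 9.066596981104878
```

```bash
python3 -m inch '[{"x":-2,"y":0,"z":0,"wx":0,"wy":0.12,"wz":0},{"x":-4,"y":0,"z":0.5,"wx":0,"wy":0.24,"wz":0},{"x":-6,"y":0,"z":1,"wx":0,"wy":0.36,"wz":0},{"x":-7,"y":0,"z":2,"wx":0,"wy":0.48,"wz":0},{"x":-7,"y":0,"z":3,"wx":0,"wy":0.6,"wz":0},{"x":-7,"y":0,"z":4,"wx":0,"wy":0.72,"wz":0},{"x":-7,"y":0,"z":5,"wx":0,"wy":0.84,"wz":0},{"x":-6.7,"y":0,"z":6,"wx":0,"wy":0.96,"wz":0},{"x":-6.3,"y":0,"z":7.1,"wx":0.01,"wy":1.07,"wz":-0.01},{"x":-6.3,"y":0,"z":7.1,"wx":0.015,"wy":1.133,"wz":-0.01},{"x":-6.3,"y":0,"z":7.1,"wx":0.015,"wy":1.133,"wz":-0.01},{"x":-6.3,"y":0,"z":7.1,"wx":0.015,"wy":1.133,"wz":-0.01}]'
python3 -c "
from h import *
st();P=pose();im=bot.get_image('wrist');cv2.imwrite('pics/w9.png',im)
np.savez('p9.npz',p=P[0],R=P[1])
hsv=cv2.cvtColor(im,cv2.COLOR_BGR2HSV)
m=((hsv[...,0]>8)&(hsv[...,0]<25)&(hsv[...,1]>110)&(hsv[...,2]>120)).astype(np.uint8)
n,l,s,c=cv2.connectedComponentsWithStats(m)
for i in np.argsort(-s[1:,4])[:3]+1:print(s[i],c[i],onz('wrist',c[i],180,P))"
```

```text
time_s: 8.73
eef_pos: [531.1, -207.5, 253.6]
eef_rot: [-0.001, 0.832, 0.554, -0.001]
wrist_force: [0.3, 0.0, -0.3]
finger_gap: 85.2
8.73 [ 531.1 -207.5  253.6] [-0.47 -0.06  1.8  -0.    1.4  -0.07] [ 0.3  0.  -0.3] 85.2
[ 234  167   46   49 1722] [256.34320557 191.2543554 ] [ 534.7672644  -205.88777828  180.        ]
[324  34   1   1   1] [324.  34.] [ 621.33911252 -118.691687    180.        ]
[226 161   1   1   1] [226. 161.] [ 522.45173384 -173.80064326  180.        ]
```

View pics/w9.png

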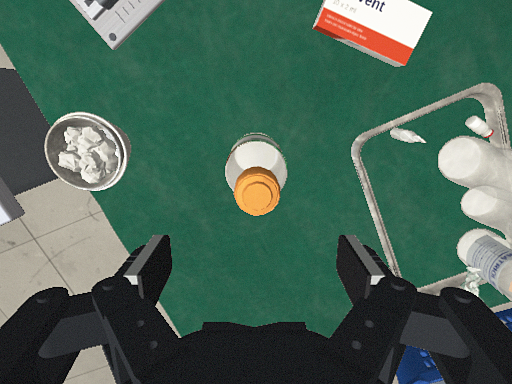

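```bash
python3 -m inch '[{"x":0.1,"y":0.2,"z":3,"wx":0,"wy":0,"wz":0},{"x":0.15,"y":0.2,"z":6,"wx":0,"wy":0,"wz":0},{"x":0.15,"y":0.2,"z":9,"wx":0,"wy":0,"wz":0},{"x":0.15,"y":0.2,"z":10.5,"wx":0,"wy":0,"wz":0},{"x":0.15,"y":0.2,"z":10.5,"wx":0,"wy":0,"wz":0},{"x":0.15,"y":0.2,"z":10.5,"wx":0,"wy":0,"wz":0}]'
python3 -c "
from h import *
st();im=bot.get_image('wrist');cv2.imwrite('pics/w10.png',im)"
```

```text
time_s: 9.28
eef_pos: [533.7, -204.6, 148.0]
eef_rot: [-0.001, 0.831, 0.556, -0.002]
wrist_force: [0.1, -0.7, 0.4]
finger_gap: 85.4
9.28 [ 533.7 -204.6  148. ] [-0.46  0.02  1.9  -0.    1.22 -0.07] [ 0.1 -0.7  0.4] 85.4
```

View pics/w10.png

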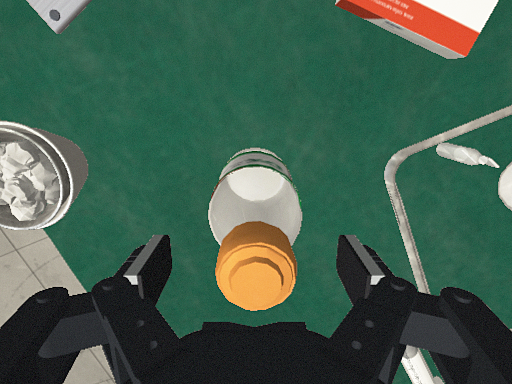

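```bash
python3 -c "
from h import *
P=pose();X=onz('wrist',(257,281),180,P);print(X,(X-P[0])@P[1])
print(px('wrist',P[0]+P[1]@[0,0,-19],P))"
python3 -m inch '[{"x":0,"y":0,"z":0,"wx":0,"wy":0,"wz":0},{"x":0,"y":0,"z":0,"wx":0,"wy":0,"wz":0},{"x":0,"y":0,"z":0,"wx":0,"wy":0,"wz":0},{"x":0,"y":0,"z":0,"wx":0,"wy":0,"wz":0},{"x":0,"y":0,"z":0,"wx":0,"wy":0,"wz":0},{"x":0,"y":0,"z":0,"wx":0,"wy":0,"wz":0},{"x":0,"y":0,"z":0,"wx":0,"wy":0,"wz":0},{"x":0,"y":0,"z":0,"wx":0,"wy":0,"wz":0},{"x":0,"y":0,"z":0,"wx":0,"wy":0,"wz":0},{"x":0,"y":0,"z":0,"wx":0,"wy":0,"wz":0}]' 1 50
```

```text
[ 534.24901194 -212.39007077  180.        ] [ -6.66906523   2.304904   -30.22083121]
[252.12042136 255.50133736]
time_s: 10.17
eef_pos: [535.1, -205.7, 151.0]
eef_rot: [0.001, 0.831, 0.556, -0.0]
wrist_force: [-0.8, 1.7, 5.4]
finger_gap: 33.0
```

```bash
python3 -m inch '[{"x":0,"y":0,"z":-3,"wx":0,"wy":0,"wz":0},{"x":0,"y":0,"z":-6,"wx":0,"wy":0,"wz":0},{"x":0,"y":0,"z":-9,"wx":0,"wy":0,"wz":0},{"x":0,"y":0,"z":-12,"wx":0,"wy":0,"wz":0},{"x":0,"y":0,"z":-14.5,"wx":0,"wy":0,"wz":0},{"x":0,"y":0,"z":-14.5,"wx":0,"wy":0,"wz":0},{"x":0,"y":0,"z":-14.5,"wx":0,"wy":0,"wz":0}]'
python3 -c "
from h import *
st();delta([596.5,90.6,296],Rdown(-.393));im=bot.get_image('wrist');cv2.imwrite('pics/w11.png',im)
im=bot.get_image('side')[40:190,230:380];cv2.imwrite('pics/s11.png',cv2.resize(im,None,fx=4,fy=4,interpolation=2))"
```

```text
time_s: 10.75
eef_pos: [535.3, -205.7, 296.1]
eef_rot: [0.001, 0.831, 0.556, -0.0]
wrist_force: [0.1, -0.3, -4.0]
finger_gap: 32.6
10.75 [ 535.3 -205.7  296.1] [-0.46 -0.08  1.75 -0.    1.47 -0.07] [ 0.1 -0.3 -4. ] 32.6
x 29.71 y -5.67 z -0.05  wx 0.002 wy 0.002 wz 0.001 rows 7.254434266606019 0.02190470250601431
```

View pics/w11.png

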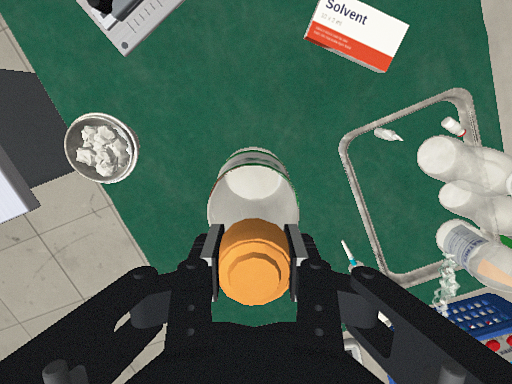

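View pics/s11.png

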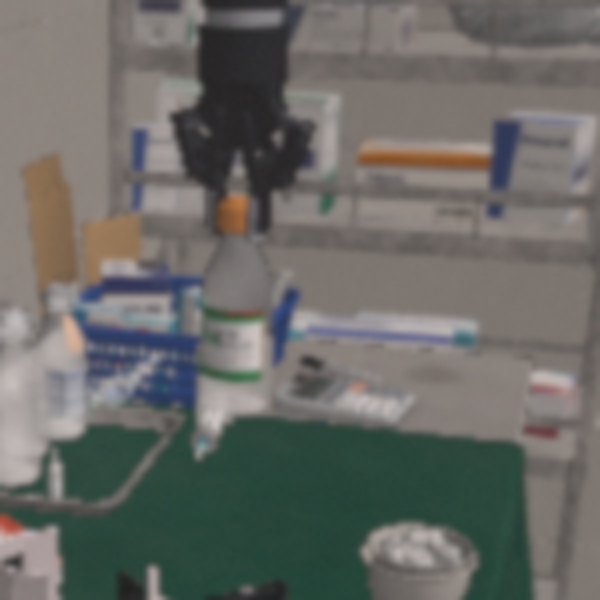

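```bash
python3 -m inch '[{"x":2.5,"y":-0.5,"z":0,"wx":0,"wy":0,"wz":0},{"x":6,"y":-1.1,"z":0,"wx":0,"wy":0,"wz":0},{"x":10,"y":-1.9,"z":0,"wx":0,"wy":0,"wz":0},{"x":14,"y":-2.6,"z":0,"wx":0,"wy":0,"wz":0},{"x":18,"y":-3.4,"z":0,"wx":0,"wy":0,"wz":0},{"x":20,"y":-3.8,"z":0,"wx":0,"wy":0,"wz":0},{"x":20,"y":-3.8,"z":0,"wx":0,"wy":0,"wz":0}]'
python3 -c "
from h import *
st();P=pose();np.savez('p12.npz',p=P[0],R=P[1]);im=bot.get_image('wrist');cv2.imwrite('pics/w12.png',im)"
```

```text
time_s: 11.43
eef_pos: [574.3, -1.2, 288.4]
eef_rot: [-0.004, 0.83, 0.558, -0.003]
wrist_force: [-0.8, -1.1, -3.9]
finger_gap: 32.6
11.43 [574.3  -1.2 288.4] [-0.1  -0.07  1.75  0.    1.47  0.29] [-0.8 -1.1 -3.9] 32.6
```

View pics/w12.png

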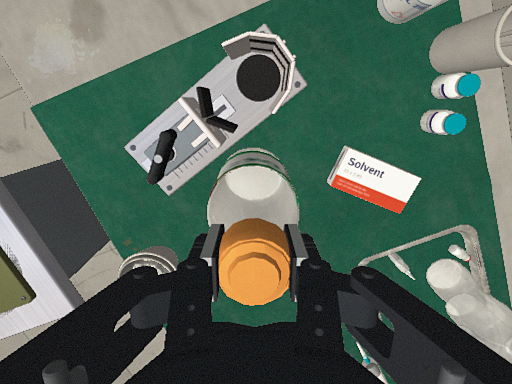

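```bash
python3 - <<'E'
from h import *
d=np.load('p12.npz');P=(d['p'],d['R'])
im=cv2.imread('pics/w12.png')
cv2.imwrite('pics/c12.png',cv2.resize(im[15:205,115:320],None,fx=3.8,fy=3.0,interpolation=2)[:,:] )
for n,uv,z in(('disc',(258.5,77),10.5),('nl',(124,147),10),('nr',(169,196),10),('fr',(308,76),10),('knob',(159,158),83)):
    print(n,np.round(onz('wrist',uv,z,P),1))
E
```

```text
disc [617.6  92.5  10.5]
nl [393.6  77.7  10. ]
nr [420.6 -17.4  10. ]
fr [681.8  67.6  10. ]
knob [464.1  47.   83. ]
```

View pics/c12.png

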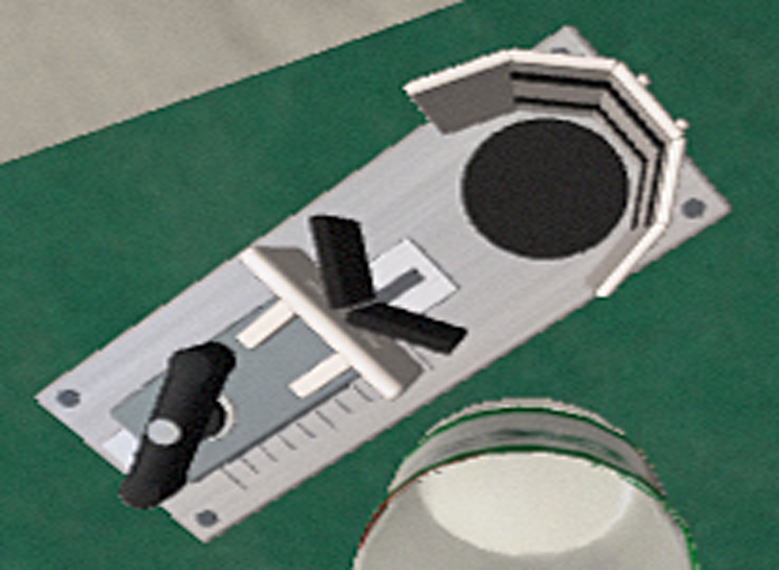

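```bash
python3 -c "
from h import *
st();delta([599.5,89,294],Rdown(-.393))"
```

```text
11.48 [574.1  -3.4 288.6] [-0.1  -0.07  1.75  0.    1.47  0.29] [ 0.1  0.1 -3. ] 32.8
x 9.51 y -1.16 z -0.56  wx -0.010 wy 0.003 wz 0.005 rows 2.3024995849802408 0.09176509850282152
```

```bash
python3 -m inch '[{"x":2.5,"y":-0.3,"z":-0.4,"wx":-0.01,"wy":0.003,"wz":0},{"x":5,"y":-0.6,"z":-0.6,"wx":-0.01,"wy":0.003,"wz":0},{"x":7.5,"y":-0.9,"z":-0.6,"wx":-0.01,"wy":0.003,"wz":0},{"x":9.5,"y":-1.2,"z":-0.6,"wx":-0.01,"wy":0.003,"wz":0},{"x":9.5,"y":-1.2,"z":-0.6,"wx":-0.01,"wy":0.003,"wz":0},{"x":9.5,"y":-1.2,"z":-0.6,"wx":-0.01,"wy":0.003,"wz":0}]'
python3 -c "
from h import *
st();delta([599.5,89,162],Rdown(-.393))
P=pose();im=bot.get_image('wrist');cv2.imwrite('pics/w13.png',im)
im=bot.get_image('side')[80:230,180:330];cv2.imwrite('pics/s13.png',cv2.resize(im,None,fx=4,fy=4,interpolation=2))"
```

```text
time_s: 11.98
eef_pos: [598.3, 88.6, 291.7]
eef_rot: [-0.001, 0.83, 0.558, -0.002]
wrist_force: [0.3, -0.7, -3.2]
finger_gap: 32.6
11.98 [598.3  88.6 291.7] [ 0.06 -0.    1.68 -0.    1.47  0.45] [ 0.3 -0.7 -3.2] 32.6
x 0.11 y 0.14 z 12.97  wx -0.004 wy 0.003 wz 0.005 rows 3.1106941665726975 0.05419167267275122
```

View pics/w13.png

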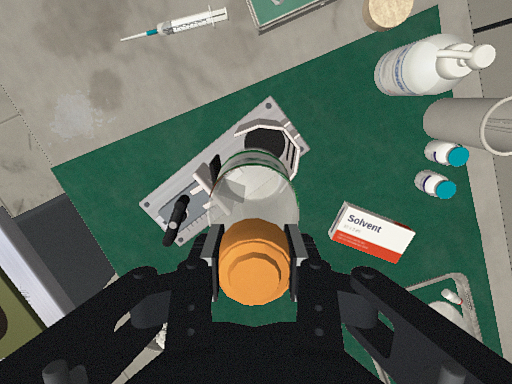

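View pics/s13.png

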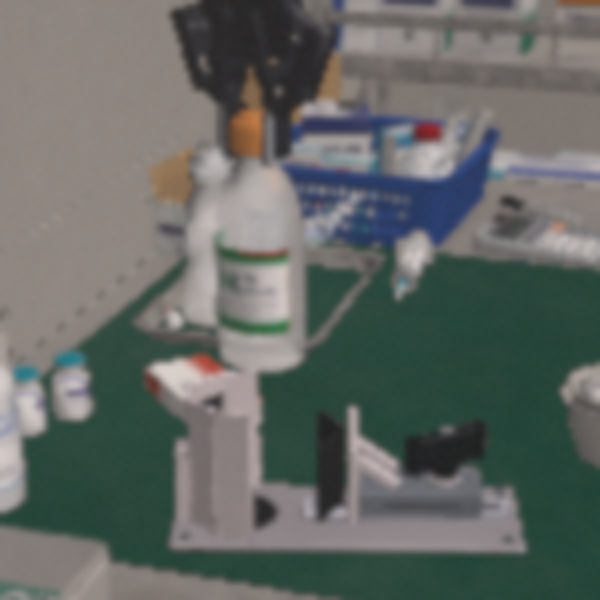

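```bash
python3 -c "
from h import *
f=lambda X:np.round((px('side',X)-[180,80])*4,0)
for z in(141,321,310):print(z,f([596.8,86.5,z]))
print(f([596.8-9,86.5+30,141]))
print('home base',f([616,92,10]),'seat open',f([616-43.2,92-12.5,10]),f([616-.961*14-.277*-41,92-.277*14+.961*-41,115]),f([616-.961*14+-.277*41,92-.277*14+.961*41,115]))"
```

```text
141 [259. 358.]
321 [255. 120.]
310 [255. 135.]
[257. 374.]
home base [236. 511.] seat open [293. 512.] [255. 368.] [249. 412.]
```

```bash
python3 -m inch '[{"x":0.1,"y":0.1,"z":2,"wx":0,"wy":0,"wz":0},{"x":0.1,"y":0.1,"z":4,"wx":0,"wy":0,"wz":0},{"x":0.1,"y":0.1,"z":6,"wx":0,"wy":0,"wz":0},{"x":0.1,"y":0.1,"z":8,"wx":0,"wy":0,"wz":0},{"x":0.1,"y":0.1,"z":10,"wx":0,"wy":0,"wz":0},{"x":0.1,"y":0.1,"z":11,"wx":0,"wy":0,"wz":0},{"x":0.1,"y":0.1,"z":11.5,"wx":0,"wy":0,"wz":0},{"x":0.1,"y":0.1,"z":11.5,"wx":0,"wy":0,"wz":0}]'
python3 -c "
from h import *
st()
P=pose();im=bot.get_image('wrist');cv2.imwrite('pics/w14.png',im)
im=bot.get_image('side')[80:230,180:330];cv2.imwrite('pics/s14.png',cv2.resize(im,None,fx=4,fy=4,interpolation=2))"
```

```text
time_s: 12.75
eef_pos: [598.6, 87.3, 176.2]
eef_rot: [-0.001, 0.831, 0.556, -0.003]
wrist_force: [-0.6, -0.3, -4.0]
finger_gap: 32.8
12.75 [598.6  87.3 176.2] [ 0.06  0.07  1.8  -0.    1.27  0.45] [-0.6 -0.3 -4. ] 32.8
```

View pics/w14.png

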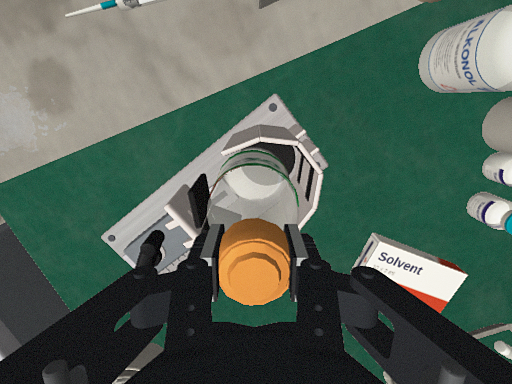

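View pics/s14.png

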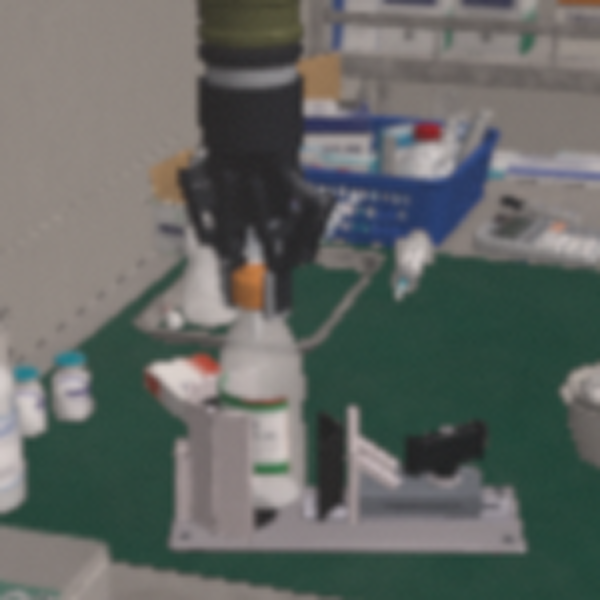

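```bash
python3 -m inch '[{"x":0,"y":0,"z":0.4,"wx":0,"wy":0,"wz":0},{"x":0,"y":0,"z":0.8,"wx":0,"wy":0,"wz":0},{"x":0,"y":0,"z":1.2,"wx":0,"wy":0,"wz":0},{"x":0,"y":0,"z":1.4,"wx":0,"wy":0,"wz":0},{"x":0,"y":0,"z":1.4,"wx":0,"wy":0,"wz":0}]'
```

```text
time_s: 13.27
eef_pos: [599.6, 87.8, 163.9]
eef_rot: [-0.0, 0.831, 0.557, -0.001]
wrist_force: [-0.3, 0.3, -4.5]
finger_gap: 32.6
```

```bash
python3 -m inch '[{"x":0,"y":0,"z":0.15,"wx":0,"wy":0,"wz":0},{"x":0,"y":0,"z":0.3,"wx":0,"wy":0,"wz":0},{"x":0,"y":0,"z":0.4,"wx":0,"wy":0,"wz":0},{"x":0,"y":0,"z":0.4,"wx":0,"wy":0,"wz":0}]'
```

```text
time_s: 13.6
eef_pos: [599.8, 88.0, 161.2]
eef_rot: [-0.0, 0.831, 0.557, -0.001]
wrist_force: [-2.1, 1.1, 3.0]
finger_gap: 32.4
```

```bash
python3 -m inch '[{"x":0,"y":0,"z":0,"wx":0,"wy":0,"wz":0},{"x":0,"y":0,"z":0,"wx":0,"wy":0,"wz":0},{"x":0,"y":0,"z":0,"wx":0,"wy":0,"wz":0},{"x":0,"y":0,"z":0,"wx":0,"wy":0,"wz":0},{"x":0,"y":0,"z":0,"wx":0,"wy":0,"wz":0},{"x":0,"y":0,"z":-0.5,"wx":0,"wy":0,"wz":0},{"x":0,"y":0,"z":-2,"wx":0,"wy":0,"wz":0},{"x":0,"y":0,"z":-5,"wx":0,"wy":0,"wz":0},{"x":0,"y":0,"z":-8,"wx":0,"wy":0,"wz":0},{"x":0,"y":0,"z":-10,"wx":0,"wy":0,"wz":0},{"x":0,"y":0,"z":-10,"wx":0,"wy":0,"wz":0}]' -1 50
python3 -c "
from h import *
st()
P=pose();np.savez('p15.npz',p=P[0],R=P[1]);im=bot.get_image('wrist');cv2.imwrite('pics/w15.png',im)
im=bot.get_image('side')[80:230,180:330];cv2.imwrite('pics/s15.png',cv2.resize(im,None,fx=4,fy=4,interpolation=2))"
```

```text
time_s: 14.52
eef_pos: [602.7, 88.2, 268.3]
eef_rot: [0.002, 0.831, 0.557, 0.004]
wrist_force: [0.5, -0.4, 1.0]
finger_gap: 85.6
14.52 [602.7  88.2 268.3] [ 0.06  0.01  1.71 -0.    1.41  0.45] [ 0.5 -0.4  1. ] 85.6
```

View pics/w15.png

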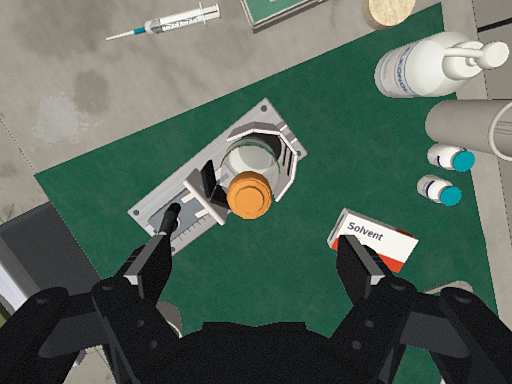

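View pics/s15.png

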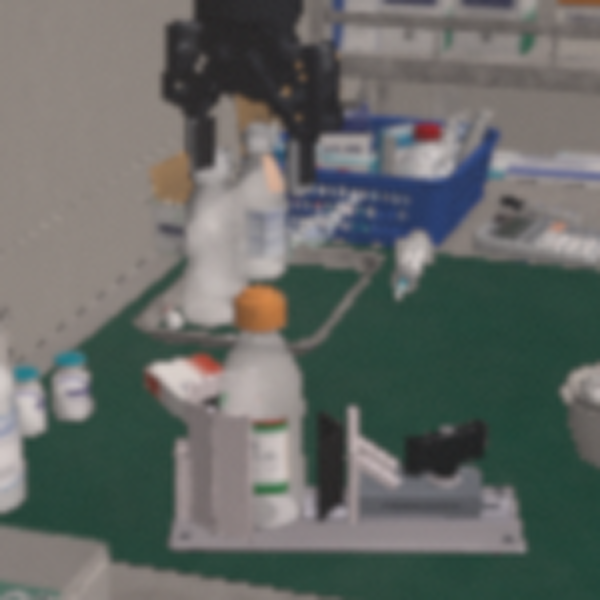

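```bash
python3 - <<'E'
from h import *
d=np.load('p12.npz');P=(d['p'],d['R'])
a=onz('wrist',(115+205/3.8,15+358/3),80,P);b=onz('wrist',(115+140/3.8,15+492/3),80,P);v=a-b
print(a,b,(a+b)/2,np.arctan2(v[1],v[0]),np.linalg.norm(v))
im=cv2.imread('pics/top0.png');c1=lambda u,v:(u/4.6+230-.4,v/4.6+130-.4)
a=onz('top',c1(207,382),83);b=onz('top',c1(290,465),83);v=a-b
print((a+b)/2,np.arctan2(v[1],v[0]),np.linalg.norm(v))
delta([459,47.5,160],Rdown(2.49))
E
```

```text
[488.24969815  68.62557702  80.        ] [441.24593677  25.80381022  80.        ] [464.74781746  47.21469362  80.        ] 0.7388748973116948 63.58503987699835
[458.57335875  48.39257943  83.        ] 0.8003590426326143 60.1464175459718
x -9.14 y -11.56 z 10.25  wx 0.000 wy 0.001 wz -2.880 rows 4.30433750240356 23.04587005089945
```

```bash
python3 -m inch '[{"x":-1,"y":-1.2,"z":0,"wx":0,"wy":0,"wz":-0.12},{"x":-2,"y":-2.4,"z":0,"wx":0,"wy":0,"wz":-0.24},{"x":-3,"y":-3.6,"z":0,"wx":0,"wy":0,"wz":-0.36},{"x":-4,"y":-5,"z":0,"wx":0,"wy":0,"wz":-0.48},{"x":-5,"y":-6.3,"z":0,"wx":0,"wy":0,"wz":-0.6},{"x":-6,"y":-7.6,"z":0,"wx":0,"wy":0,"wz":-0.72},{"x":-7,"y":-8.9,"z":0,"wx":0,"wy":0,"wz":-0.84},{"x":-8,"y":-10.1,"z":0,"wx":0,"wy":0,"wz":-0.96},{"x":-9.1,"y":-11.5,"z":0,"wx":0,"wy":0,"wz":-1.08},{"x":-9.1,"y":-11.5,"z":0,"wx":0,"wy":0,"wz":-1.2},{"x":-9.1,"y":-11.5,"z":0,"wx":0,"wy":0,"wz":-1.32},{"x":-9.1,"y":-11.5,"z":0,"wx":0,"wy":0,"wz":-1.44}]'
python3 -c "
from h import *
st();delta([459,47.5,200],Rdown(2.37))"
```

```text
time_s: 15.62
eef_pos: [458.4, 47.6, 260.3]
eef_rot: [-0.001, 0.255, 0.967, -0.0]
wrist_force: [0.3, 1.1, 0.2]
finger_gap: 85.4
15.62 [458.4  47.6 260.3] [-0.01 -0.33  2.02 -0.    1.45 -1.07] [0.3 1.1 0.2] 85.4
x -0.07 y 0.03 z 6.03  wx 0.000 wy -0.003 wz -1.314 rows 1.4461080434220424 10.516629245581234
```

```bash
python3 -m inch '[{"x":0,"y":0,"z":0,"wx":0,"wy":0,"wz":-0.12},{"x":0,"y":0,"z":0,"wx":0,"wy":0,"wz":-0.24},{"x":0,"y":0,"z":0,"wx":0,"wy":0,"wz":-0.36},{"x":0,"y":0,"z":0,"wx":0,"wy":0,"wz":-0.48},{"x":0,"y":0,"z":0,"wx":0,"wy":0,"wz":-0.6},{"x":0,"y":0,"z":0,"wx":0,"wy":0,"wz":-0.72},{"x":0,"y":0,"z":1,"wx":0,"wy":0,"wz":-0.84},{"x":0,"y":0,"z":2,"wx":0,"wy":0,"wz":-0.96},{"x":0,"y":0,"z":3,"wx":0,"wy":0,"wz":-1.08},{"x":0,"y":0,"z":4,"wx":0,"wy":0,"wz":-1.2},{"x":0,"y":0,"z":5,"wx":0,"wy":0,"wz":-1.31},{"x":0,"y":0,"z":5,"wx":0,"wy":0,"wz":-1.31}]'
python3 -c "
from h import *
st()
P=pose();np.savez('p16.npz',p=P[0],R=P[1]);im=bot.get_image('wrist');cv2.imwrite('pics/w16.png',im)"
```

```text
time_s: 16.62
eef_pos: [455.8, 47.5, 205.8]
eef_rot: [-0.005, -0.388, 0.922, 0.002]
wrist_force: [-0.4, 0.8, 0.2]
finger_gap: 85.5
16.62 [455.8  47.5 205.8] [-0.01 -0.29  2.08 -0.    1.36 -2.38] [-0.4  0.8  0.2] 85.5
```

View pics/w16.png

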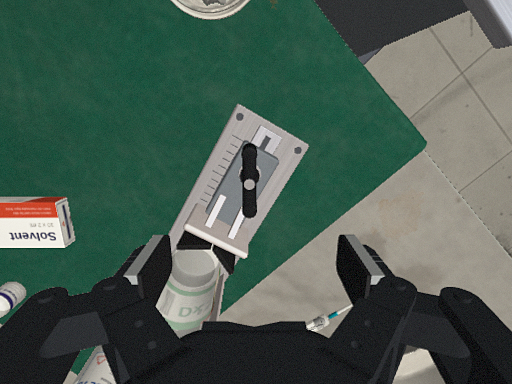

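```bash
python3 - <<'E'
from h import *
d=np.load('p16.npz');P=(d['p'],d['R'])
im=cv2.imread('pics/w16.png')
cv2.imwrite('pics/c16.png',cv2.resize(im[95:265,165:325],None,fx=4.6,fy=3.5,interpolation=2))
a=onz('wrist',(249,213),83,P);b=onz('wrist',(249.5,147),83,P);v=a-b
print((a+b)/2,np.arctan2(v[1],v[0]),np.linalg.norm(v))
c=onz('wrist',(249.5,185),83,P);print(c,(c-P[0])@P[1])
e=onz('wrist',(237,104),10,P);f=onz('wrist',(188,214),10,P);v=f-e;print(np.arctan2(v[1],v[0]))
e=onz('wrist',(310,146),10,P);v=e-onz('wrist',(237,104),10,P);print(np.arctan2(v[1],v[0])-np.pi/2,np.linalg.norm(v))
E
```

```text
[460.04044956  45.29351446  83.        ] 0.7839698500446167 66.94521473189343
[462.62882499  48.27361044  83.        ] [ -6.19310437  -5.23913884 122.70036024]
0.3480960156932287
0.2865474521566398 99.67930900344771
```

View pics/c16.png

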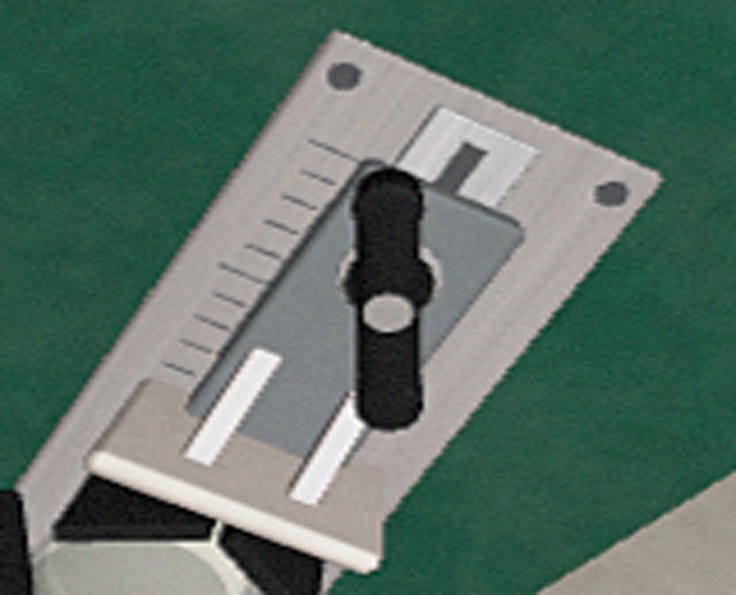

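```bash
python3 -c "
from h import *
delta([461,47.8,56],Rdown(2.37))"
```

```text
x -0.43 y -0.39 z 15.12  wx 0.006 wy -0.006 wz -0.007 rows 3.6287082506073096 0.08484502847939204
```

```bash
python3 -m inch '[{"x":-0.2,"y":-0.2,"z":2.5,"wx":0,"wy":0,"wz":0},{"x":-0.43,"y":-0.39,"z":5,"wx":0.006,"wy":-0.006,"wz":0},{"x":-0.43,"y":-0.39,"z":7.5,"wx":0.006,"wy":-0.006,"wz":0},{"x":-0.43,"y":-0.39,"z":10,"wx":0.006,"wy":-0.006,"wz":0},{"x":-0.43,"y":-0.39,"z":11,"wx":0.006,"wy":-0.006,"wz":0},{"x":-0.43,"y":-0.39,"z":11,"wx":0.006,"wy":-0.006,"wz":0}]'
python3 -c "
from h import *
st();delta([461,47.8,56],Rdown(2.37))
P=pose();np.savez('p17.npz',p=P[0],R=P[1]);im=bot.get_image('wrist');cv2.imwrite('pics/w17.png',im)"
```

```text
time_s: 17.17
eef_pos: [459.1, 47.8, 94.2]
eef_rot: [-0.003, -0.385, 0.923, 0.001]
wrist_force: [-0.5, 0.6, -0.1]
finger_gap: 84.7
17.17 [459.1  47.8  94.2] [-0.01 -0.17  2.18 -0.    1.14 -2.37] [-0.5  0.6 -0.1] 84.7
x -0.15 y -0.16 z 3.82  wx 0.004 wy -0.004 wz -0.008 rows 0.9182240213200827 0.08308665573382971
```

View pics/w17.png

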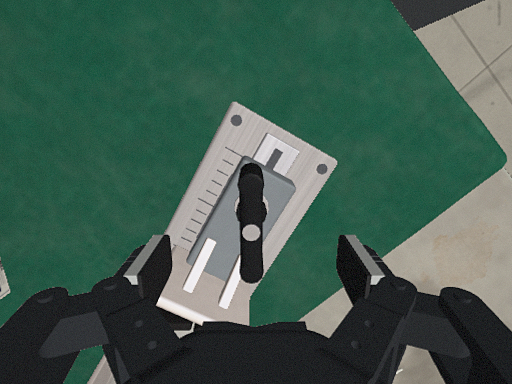

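```bash
python3 -c "
from h import *
d=np.load('p17.npz');P=(d['p'],d['R'])
c=onz('wrist',(251,232),83,P);print(c,(c-P[0])@P[1])
a=onz('wrist',(252,278),83,P);b=onz('wrist',(250.5,170),83,P);v=a-b;print(np.arctan2(v[1],v[0]))"
```

```text
[462.14831203  47.29247504  83.        ] [-1.83369995 -2.63026446 11.22150115]
0.800242589588585
```

```bash
python3 -m inch '[{"x":-0.17,"y":-0.2,"z":1.5,"wx":0,"wy":0,"wz":0},{"x":-0.17,"y":-0.2,"z":3,"wx":0,"wy":0,"wz":0},{"x":-0.17,"y":-0.2,"z":3.9,"wx":0,"wy":0,"wz":0},{"x":-0.17,"y":-0.2,"z":3.9,"wx":0,"wy":0,"wz":0},{"x":-0.17,"y":-0.2,"z":3.9,"wx":0,"wy":0,"wz":0}]'
python3 -m inch '[{"x":0,"y":0,"z":0,"wx":0,"wy":0,"wz":0},{"x":0,"y":0,"z":0,"wx":0,"wy":0,"wz":0},{"x":0,"y":0,"z":0,"wx":0,"wy":0,"wz":0},{"x":0,"y":0,"z":0,"wx":0,"wy":0,"wz":0},{"x":0,"y":0,"z":0,"wx":0,"wy":0,"wz":0},{"x":0,"y":0,"z":0,"wx":0,"wy":0,"wz":0},{"x":0,"y":0,"z":0,"wx":0,"wy":0,"wz":0},{"x":0,"y":0,"z":0,"wx":0,"wy":0,"wz":0},{"x":0,"y":0,"z":0,"wx":0,"wy":0,"wz":0},{"x":0,"y":0,"z":0,"wx":0,"wy":0,"wz":0}]' 1 60
python3 -c "
from h import *
st();P=pose();np.savez('p18.npz',p=P[0],R=P[1]);print(P);print(bot.get_obs()['moment'])
c=np.array([.961,.277,0]);print('per cm of clamp x, tool:',P[1].T@c)
cv2.imwrite('pics/w18.png',bot.get_image('wrist'))"
```

```text
time_s: 17.63
eef_pos: [463.7, 47.6, 58.2]
eef_rot: [-0.001, -0.385, 0.923, 0.0]
wrist_force: [0.1, 0.1, 0.2]
finger_gap: 85.3
time_s: 18.47
eef_pos: [463.4, 49.0, 58.8]
eef_rot: [-0.001, -0.385, 0.923, 0.002]
wrist_force: [-2.3, 6.2, 4.3]
finger_gap: 12.8
18.47 [463.4  49.   58.8] [-0.01 -0.11  2.19  0.    1.06 -2.37] [-2.3  6.2  4.3] 12.8
(array([463.43677117,  48.98355711,  58.76772005]), array([[-7.03503230e-01, -7.10687723e-01, -2.48288611e-03],
       [-7.10692041e-01,  7.03498087e-01,  2.69537895e-03],
       [-1.68867103e-04,  3.66077520e-03, -9.99993285e-01]]))
[ 0.85197153  0.46176646 -0.01499285]
per cm of clamp x, tool: [-0.8729283  -0.48810193 -0.00163943]
```

View pics/w18.png

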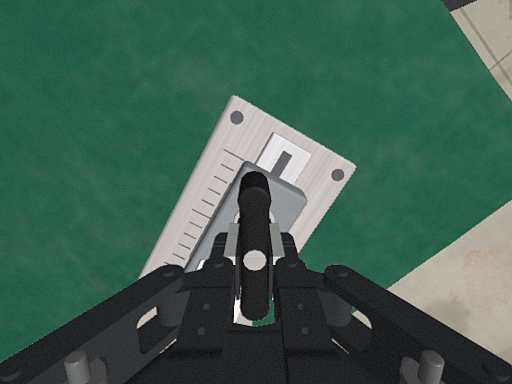

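```bash
python3 -m inch '[{"x":-0.26,"y":-0.15,"z":0,"wx":0,"wy":0,"wz":0},{"x":-0.52,"y":-0.29,"z":0,"wx":0,"wy":0,"wz":0},{"x":-0.78,"y":-0.44,"z":0,"wx":0,"wy":0,"wz":0},{"x":-1.05,"y":-0.59,"z":0,"wx":0,"wy":0,"wz":0},{"x":-1.31,"y":-0.73,"z":0,"wx":0,"wy":0,"wz":0},{"x":-1.57,"y":-0.88,"z":0,"wx":0,"wy":0,"wz":0},{"x":-1.83,"y":-1.02,"z":0,"wx":0,"wy":0,"wz":0},{"x":-2.1,"y":-1.17,"z":0,"wx":0,"wy":0,"wz":0},{"x":-2.36,"y":-1.32,"z":0,"wx":0,"wy":0,"wz":0},{"x":-2.62,"y":-1.46,"z":0,"wx":0,"wy":0,"wz":0},{"x":-2.88,"y":-1.61,"z":0,"wx":0,"wy":0,"wz":0},{"x":-2.88,"y":-1.61,"z":0,"wx":0,"wy":0,"wz":0}]'
python3 -c "
from h import *
st();o=pose();d=np.load('p18.npz');print((o[0]-d['p'])@[.961,.277,0],(o[0]-d['p'])@[-.277,.961,0])
im=bot.get_image('side')[80:230,180:330];cv2.imwrite('pics/s19.png',cv2.resize(im,None,fx=4,fy=4,interpolation=2))"
```

```text
time_s: 19.52
eef_pos: [495.8, 58.4, 58.8]
eef_rot: [-0.0, -0.385, 0.923, 0.002]
wrist_force: [-1.8, 2.6, 3.7]
finger_gap: 12.8
19.52 [495.8  58.4  58.8] [ 0.01 -0.03  2.12  0.    1.05 -2.36] [-1.8  2.6  3.7] 12.8
33.666478633635215 0.060905028514462715
```

View pics/s19.png

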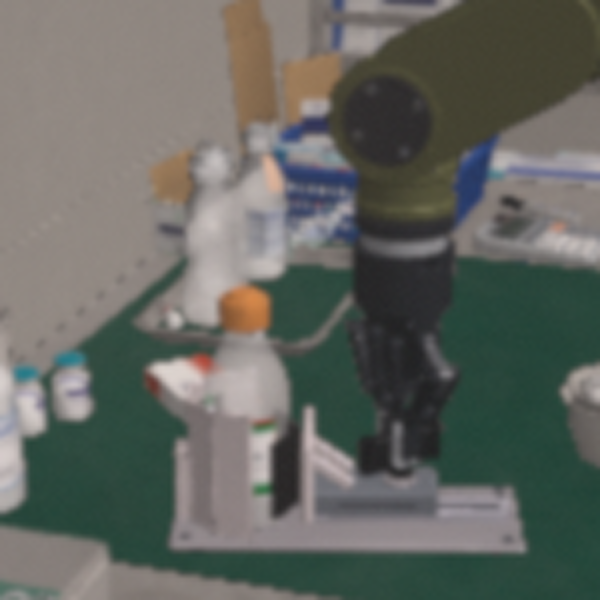

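```bash
python3 -m inch '[{"x":-0.17,"y":-0.1,"z":0,"wx":0,"wy":0,"wz":0},{"x":-0.35,"y":-0.2,"z":0,"wx":0,"wy":0,"wz":0},{"x":-0.52,"y":-0.29,"z":0,"wx":0,"wy":0,"wz":0},{"x":-0.61,"y":-0.34,"z":0,"wx":0,"wy":0,"wz":0},{"x":-0.61,"y":-0.34,"z":0,"wx":0,"wy":0,"wz":0}]'
python3 -c "
from h import *
st();o=pose();d=np.load('p18.npz');print((o[0]-d['p'])@[.961,.277,0],(o[0]-d['p'])@[-.277,.961,0])"
python3 -m inch '[{"x":-0.13,"y":-0.07,"z":0,"wx":0,"wy":0,"wz":0},{"x":-0.26,"y":-0.15,"z":0,"wx":0,"wy":0,"wz":0},{"x":-0.26,"y":-0.15,"z":0,"wx":0,"wy":0,"wz":0}]'
python3 -c "
from h import *
st();o=pose();d=np.load('p18.npz');print((o[0]-d['p'])@[.961,.277,0],(o[0]-d['p'])@[-.277,.961,0])"
```

```text
time_s: 19.98
eef_pos: [502.6, 60.4, 58.8]
eef_rot: [0.0, -0.385, 0.923, 0.002]
wrist_force: [-3.3, 1.8, 3.3]
finger_gap: 12.8
19.98 [502.6  60.4  58.8] [ 0.01 -0.02  2.11  0.    1.05 -2.35] [-3.3  1.8  3.3] 12.8
40.831970972672906 0.1093283480848684
time_s: 20.23
eef_pos: [504.4, 60.9, 58.7]
eef_rot: [-0.002, -0.385, 0.923, 0.002]
wrist_force: [-9.0, -0.4, 8.7]
finger_gap: 13.1
20.23 [504.4  60.9  58.7] [ 0.01 -0.01  2.1   0.    1.06 -2.35] [-9.  -0.4  8.7] 13.1
42.65481389372503 0.08473724103105265
```

```bash
python3 -m inch '[{"x":-0.13,"y":-0.07,"z":0,"wx":0,"wy":0,"wz":0},{"x":-0.26,"y":-0.15,"z":0,"wx":0,"wy":0,"wz":0},{"x":-0.26,"y":-0.15,"z":0,"wx":0,"wy":0,"wz":0}]'
python3 -c "
from h import *
st();o=pose();d=np.load('p18.npz');print((o[0]-d['p'])@[.961,.277,0],(o[0]-d['p'])@[-.277,.961,0])
im=bot.get_image('side')[80:230,180:330];cv2.imwrite('pics/s20.png',cv2.resize(im,None,fx=4,fy=4,interpolation=2))"
```

```text
time_s: 20.48
eef_pos: [504.5, 60.9, 58.7]
eef_rot: [-0.006, -0.385, 0.923, 0.003]
wrist_force: [-15.4, -2.9, 15.6]
finger_gap: 13.3
20.48 [504.5  60.9  58.7] [ 0.01 -0.    2.1   0.    1.06 -2.35] [-15.4  -2.9  15.6] 13.3
42.75409278215253 0.06316843496886078
```

View pics/s20.png

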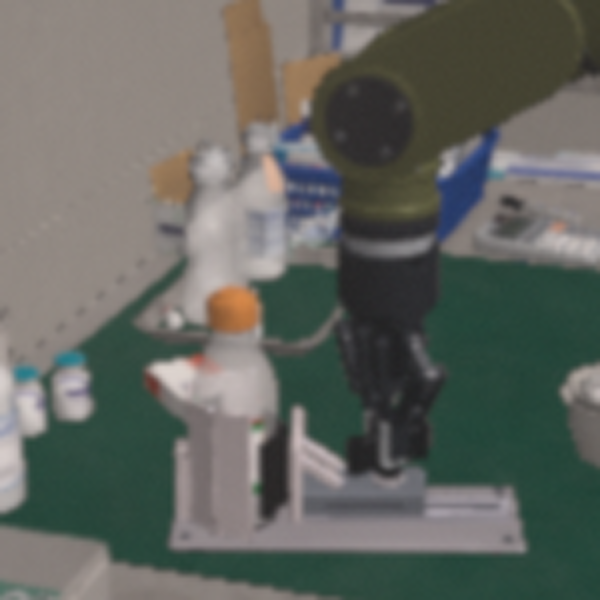

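```bash
python3 -m inch '[{"x":-0.26,"y":-0.15,"z":0,"wx":0,"wy":0,"wz":0.1},{"x":-0.26,"y":-0.15,"z":0,"wx":0,"wy":0,"wz":0.2},{"x":-0.26,"y":-0.15,"z":0,"wx":0,"wy":0,"wz":0.3},{"x":-0.26,"y":-0.15,"z":0,"wx":0,"wy":0,"wz":0.4},{"x":-0.26,"y":-0.15,"z":0,"wx":0,"wy":0,"wz":0.5},{"x":-0.26,"y":-0.15,"z":0,"wx":0,"wy":0,"wz":0.6},{"x":-0.26,"y":-0.15,"z":0,"wx":0,"wy":0,"wz":0.7},{"x":-0.26,"y":-0.15,"z":0,"wx":0,"wy":0,"wz":0.8},{"x":-0.26,"y":-0.15,"z":0,"wx":0,"wy":0,"wz":0.9},{"x":-0.26,"y":-0.15,"z":0,"wx":0,"wy":0,"wz":0.9}]'
python3 -c "
from h import *
st();o=pose();print('tool y yaw',np.arctan2(o[1][1,1],o[1][0,1]),bot.get_obs()['moment'])
cv2.imwrite('pics/w21.png',bot.get_image('wrist'))"
```

```text
time_s: 21.37
eef_pos: [504.8, 59.9, 58.7]
eef_rot: [-0.01, 0.056, 0.998, -0.002]
wrist_force: [-14.3, -7.2, 13.6]
finger_gap: 12.8
21.37 [504.8  59.9  58.7] [ 0.01  0.    2.09 -0.    1.07 -1.44] [-14.3  -7.2  13.6] 12.8
tool y yaw 1.459416777477382 [-1.12902902  2.0779084  -0.05220805]
```

View pics/w21.png

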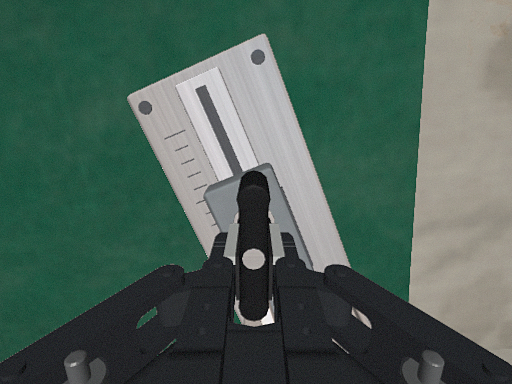

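```bash
python3 -m inch '[{"x":-0.26,"y":0.11,"z":0,"wx":0,"wy":0,"wz":0.08},{"x":-0.26,"y":0.11,"z":0,"wx":0,"wy":0,"wz":0.16},{"x":-0.26,"y":0.11,"z":0,"wx":0,"wy":0,"wz":0.24},{"x":-0.26,"y":0.11,"z":0,"wx":0,"wy":0,"wz":0.3},{"x":-0.26,"y":0.11,"z":0,"wx":0,"wy":0,"wz":0.3},{"x":-0.26,"y":0.11,"z":0,"wx":0,"wy":0,"wz":0.3}]'
python3 -c "
from h import *
st();o=pose();print('tool y yaw',np.arctan2(o[1][1,1],o[1][0,1]),bot.get_obs()['moment'])"
```

```text
time_s: 21.92
eef_pos: [504.7, 59.4, 58.8]
eef_rot: [-0.013, 0.203, 0.979, -0.006]
wrist_force: [-17.2, -4.2, 15.0]
finger_gap: 12.8
21.92 [504.7  59.4  58.8] [ 0.01  0.01  2.09 -0.01  1.08 -1.14] [-17.2  -4.2  15. ] 12.8
tool y yaw 1.1621608572870854 [-0.64993795  2.16482893 -0.01882121]
```

```bash
python3 -m inch '[{"x":-0.2,"y":0.2,"z":0,"wx":0,"wy":0,"wz":0.06},{"x":-0.2,"y":0.2,"z":0,"wx":0,"wy":0,"wz":0.12},{"x":-0.2,"y":0.2,"z":0,"wx":0,"wy":0,"wz":0.16},{"x":-0.2,"y":0.2,"z":0,"wx":0,"wy":0,"wz":0.16},{"x":-0.2,"y":0.2,"z":0,"wx":0,"wy":0,"wz":0.16}]'
python3 -c "
from h import *
st();o=pose();print('tool y yaw',np.arctan2(o[1][1,1],o[1][0,1]),bot.get_obs()['moment'])
cv2.imwrite('pics/w22.png',bot.get_image('wrist'))"
```

```text
time_s: 22.33
eef_pos: [504.5, 59.2, 58.8]
eef_rot: [-0.016, 0.28, 0.96, -0.009]
wrist_force: [-18.2, -5.2, 15.6]
finger_gap: 12.8
22.33 [504.5  59.2  58.8] [ 0.02  0.01  2.08 -0.01  1.09 -0.98] [-18.2  -5.2  15.6] 12.8
tool y yaw 1.0025507479593079 [-0.54845289  2.07391101 -0.01285852]
```

View pics/w22.png

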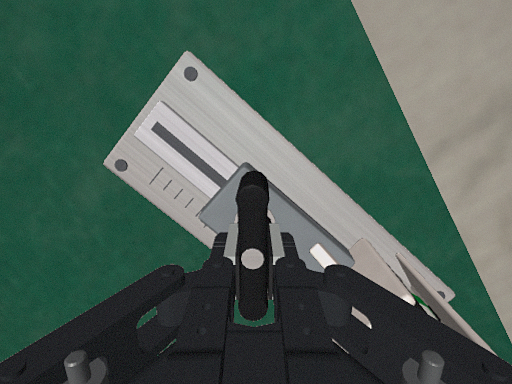

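```bash
python3 -m inch '[{"x":0,"y":0,"z":0,"wx":0,"wy":0,"wz":0},{"x":0,"y":0,"z":0,"wx":0,"wy":0,"wz":0},{"x":0,"y":0,"z":0,"wx":0,"wy":0,"wz":0},{"x":0,"y":0,"z":0,"wx":0,"wy":0,"wz":0},{"x":0,"y":0,"z":0,"wx":0,"wy":0,"wz":0},{"x":0,"y":0,"z":0,"wx":0,"wy":0,"wz":0},{"x":0,"y":0,"z":-2,"wx":0,"wy":0,"wz":0},{"x":0,"y":0,"z":-5,"wx":0,"wy":0,"wz":0},{"x":0,"y":0,"z":-9,"wx":0,"wy":0,"wz":0},{"x":0,"y":0,"z":-13,"wx":0,"wy":0,"wz":0},{"x":0,"y":0,"z":-16,"wx":0,"wy":0,"wz":0},{"x":0,"y":0,"z":-16,"wx":0,"wy":0,"wz":0}]' -1 40
python3 -c "
from h import *
st();P=pose();np.savez('p23.npz',p=P[0],R=P[1])
cv2.imwrite('pics/w23.png',bot.get_image('wrist'))
im=bot.get_image('side')[80:230,180:330];cv2.imwrite('pics/s23.png',cv2.resize(im,None,fx=4,fy=4,interpolation=2))"
```

```text
time_s: 23.38
eef_pos: [514.6, 60.9, 227.5]
eef_rot: [-0.009, 0.28, 0.96, -0.007]
wrist_force: [0.4, 0.1, 0.8]
finger_gap: 85.4
23.38 [514.6  60.9 227.5] [ 0.02 -0.16  1.93 -0.01  1.39 -0.98] [0.4 0.1 0.8] 85.4
```

View pics/w23.png

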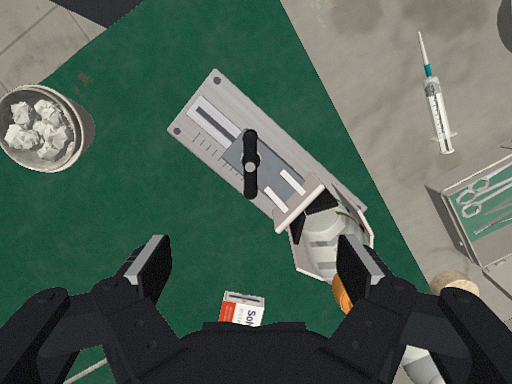

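View pics/s23.png

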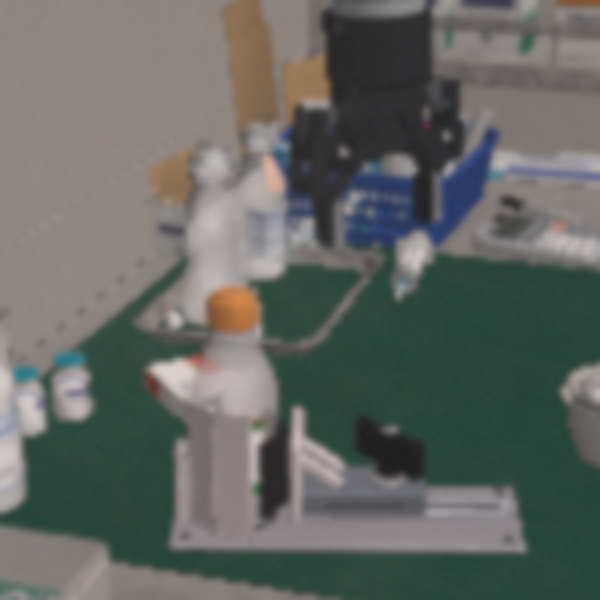

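```bash
python3 -c "
from h import *
p,R=pose();delta([470,-190,270],R)"
```

```text
x -9.91 y -23.47 z -4.59  wx 0.000 wy 0.000 wz 0.000 rows 6.208091604173305 0.0
```

```bash
python3 -m inch '[{"x":0,"y":-0.5,"z":-3,"wx":0,"wy":0,"wz":0},{"x":-1,"y":-3,"z":-5,"wx":0,"wy":0,"wz":0},{"x":-2.5,"y":-6.5,"z":-5,"wx":0,"wy":0,"wz":0},{"x":-4,"y":-10,"z":-5,"wx":0,"wy":0,"wz":0},{"x":-5.5,"y":-13.5,"z":-5,"wx":0,"wy":0,"wz":0},{"x":-7,"y":-17,"z":-5,"wx":0,"wy":0,"wz":0},{"x":-8.5,"y":-20.5,"z":-5,"wx":0,"wy":0,"wz":0},{"x":-10,"y":-23.5,"z":-5,"wx":0,"wy":0,"wz":0},{"x":-10,"y":-23.5,"z":-5,"wx":0,"wy":0,"wz":0}]'
python3 - <<'E'
from h import *
st()
t=bot.get_image('top');cv2.imwrite('pics/t24.png',t)
cv2.imwrite('pics/c24.png',cv2.resize(t[120:260,220:360],None,fx=4.2,fy=4.2,interpolation=2))
s=bot.get_image('side');cv2.imwrite('pics/s24.png',s)
r=[]
for im,b in((t,(120,240,230,330)),(s,(140,175,220,260))):
    h=cv2.cvtColor(im,cv2.COLOR_BGR2HSV);m=(h[...,0]>8)&(h[...,0]<25)&(h[...,1]>110)&(h[...,2]>90)
    k=np.zeros_like(m);k[b[0]:b[1],b[2]:b[3]]=1;ys,xs=np.nonzero(m&k);print(len(xs),xs.mean(),ys.mean(),xs.min(),xs.max(),ys.min(),ys.max());r.append((xs.mean(),ys.mean()))
for z in(175,182,190):print(z,onz('top',r[0],z))
P1=cam('top');P2=cam('side')
X=cv2.triangulatePoints(P1[0]@np.c_[P1[1],P1[2]],P2[0]@np.c_[P2[1],P2[2]],np.array(r[0]).reshape(2,1),np.array(r[1]).reshape(2,1));print((X[:3]/X[3]).T)
f=lambda X:px('side',X)
print('pred cap side',f([615,92,175]),f([615,92,180]))
d=np.load('p23.npz');P=(d['p'],d['R'])
a=onz('wrist',(250,132),80,P);b=onz('wrist',(250.5,194),80,P);v=a-b;print('bar yaw',np.arctan2(v[1],v[0]))
E
```

```text
time_s: 24.23
eef_pos: [468.9, -195.0, 271.3]
eef_rot: [-0.016, 0.283, 0.959, -0.009]
wrist_force: [-0.5, 0.8, 0.3]
finger_gap: 85.3
24.23 [ 468.9 -195.   271.3] [-0.49 -0.2   1.9  -0.02  1.47 -1.48] [-0.5  0.8  0.3] 85.3
239 267.68619246861925 147.10460251046024 260 276 139 156
110 237.8181818181818 156.96363636363637 232 243 152 162
175 [616.19310392  92.11137928 175.        ]
182 [614.46051648  92.36969848 182.        ]
190 [612.48041655  92.66492042 190.        ]
[[615.17224451  92.43995719 180.8809208 ]]
pred cap side [238.16750383 158.82411503] [238.12787933 157.24144285]
bar yaw 2.5768790462547364
```

View pics/c24.png

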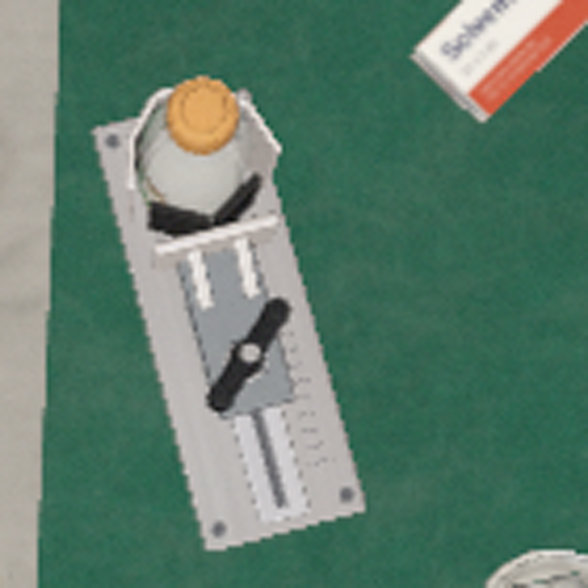

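View pics/t24.png

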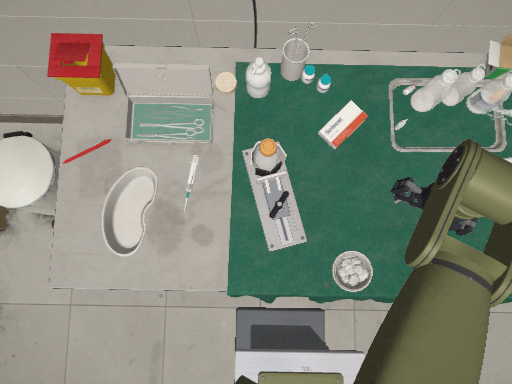

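```bash
python3 -c "
from h import *
st();print(bot.sign_off())"
```

```text
24.33 [ 469.6 -191.3  271.5] [-0.48 -0.2   1.9  -0.02  1.47 -1.48] [ 0.5  0.1 -0.3] 85.4
the job is handed in; nothing more can be done
None
```

The bottle is clamped upright in the saddle with the knob tight. I handed the job in at 24.3 s of the 72 s allowed; the sign-off reports no verdict.

I stood the bottle on the table and let go. I then gripped it by its cap, set it in the clamp, slid the jaw up until it stopped against the bottle at about 15 N, turned the knob clockwise, and let go.

**Last checks:**
- **Bottle position:** the cap triangulates to (615, 92) mm. My estimates of the clamp origin, from the top and wrist views, ranged over (614–618, 90–93) mm. Cap height and position match an upright, seated bottle to within about 2 mm.
- **Jaw:** both pads look in contact with the bottle in the top view, and the jaw stopped moving when pushed harder. I did not measure the gap between bottle and jaw seat directly.
- **Knob:** the T-bar's angle puts it at about 1.5 rad, near its end stop.
- **Other things:** the dish, syringe, bowls and carton look unmoved in the top view. The arm is clear of everything.

**Disagreements:**
- **Knob start:** the knob's first angle looked about 0.13 rad further round than its nominal zero.
- **Cameras:** the wrist and top views disagreed by about 3 mm on the clamp's position.

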